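Top up the cup dispenser

TASK

Top up the cup dispenser: set the loose pack of green plastic cups, mouths down, into the top of its clear tube and let go of it, then take the wooden pestle and press both packs down the tube with its foot, firmly home onto the cups left below, without crushing them. The cups inside hide how deep that is, so feel for it; then stand the pestle back on its round board and leave everything else where it is.

Things in the scene. Friction and masses are not known exactly. Their poses are not given: they have to be found in the camera images.
- dispenser: White cup dispenser, fixed. Origin at table height on the axis of its upright clear tube, z up, x towards its red push knob. Foot plate 170 x 130 mm, 12 mm thick; column 50 mm wide up to 189 mm, its middle 58 mm from the axis at -x. Tube 64 mm outside, 60 mm bore, from 50 to 200 mm up. Three upright leaf springs in the bore (55 to 181 mm up) grip the cup rims.
- mouth (a point): Centre of the tube's mouth, 200 mm above the table on its axis, z up; the mouth flares to 72 mm inside over its top 12 mm, 78 mm outside. The leaf springs below hold the cups by friction, so packs do not fall: sliding them down takes about 3 to 10 N, and they stay where they are left.
- escapement: Release ring at the tube's foot with the green cups left over in it, which count as part of it and give 1 mm per 20 N. Origin on the tube's axis at table height. They stand mouth down; the flat base of the top one (33 mm across) is 86 to 116 mm above the table: it differs each time and is not measured. The column is firmly home when some 10 N more than the sliding drag goes into it.
- hung: Pack of four nested green cups, mouths down, same as 'pack', already in the tube but hung up on the leaf springs above the leftover cups. Origin at the centre of its lowest rim, z up. It still has 7 to 47 mm to go: home, its origin is 28 mm below the leftover cups' top.
- pack: The loose pack: four nested green plastic cups, mouths down, one rigid 40 g piece on the table. Origin at the centre of its lowest rim, z up. 60 mm tall: rims 52 mm across up to 27 mm, then a wall tapering from 47 mm to the flat closed base, 33 mm across, at 60 mm. Hold it by this wall. Hollow below, it nests over 'hung', 32 mm higher. With its lowest rim 20 to 30 mm below the mouth it stays.
- pestle: Turned wooden pestle, 170 mm long, 150 g, standing upright on the board. Origin at the centre of its flat underside, z along it towards the top. Foot 38 mm across and 14 mm thick, then a straight round handle 18 mm across from 22 to 143 mm, then a knob 26 mm across up to 170 mm. Used as a ram: a push over 25 N crushes the cups under it.
- board: Round wooden board, 120 mm across, 12 mm thick, fixed on the table. Origin at the centre of its underside.
- teapot: Bystander: aluminium teapot with hinged lid, body 140 mm across, 150 mm tall, spout and handle along its x. Origin under its centre.
- canister: Bystander: yellow plastic canister with white twist cap, 100 mm across, 143 mm tall. Origin under its centre.
- cup_stack: Bystander: stack of four white ceramic cups, 76 mm across, 116 mm tall. Origin under its centre.
- jar: Bystander: small amber glass jar, 64 mm across, 90 mm tall. Origin under its centre.
- sugar_bowl: Bystander: blue bowl, 100 mm across, 50 mm tall. Origin under its centre.
- tea_glass: Bystander: clear drinking glass, 64 mm across, 85 mm tall. Origin under its centre.
- tube_cap: Bystander: the dispenser's white cap with a red button, 72 mm across, 27 mm tall, lying on the table; it stays off. Origin under its centre.
Things that resemble listed ones, but are neither listed nor needed, are in the scene too. Leave any purple or red look-alike of the pack alone.

How it is judged:
By the outcome, as a careful person would: the job done as asked, in the order asked, and still so for the second after the job is handed in, with the robot touching nothing.
It also fails if it takes over 72 s, if anything falls off the work surface, if the arm or the gripper's body presses on something with over 40 N, if the wrist force passes 120 N, or if a joint passes its speed limit or range.

ROBOT

A 6-joint arm with a two-finger parallel gripper is mounted at the origin on the work surface. World frame = base frame: x ahead of the robot, y to its left, z up, the work surface at z = 0. Lengths are in mm, angles in rad, forces in N, time in s.
With the tool pointing down it reaches from about 400 to 925 mm from the base axis. Payload 12.5 kg.
Tool frame: the origin (TCP) lies on the centre line of the jaws, within the pads' length; the fingertips stand 25 mm ahead of it and the grasp point (between the pads) lies 6 mm ahead of it (env.tip_extent is the distance from the TCP to the fingertips, in mm); x points along the fingers, z is the direction in which the jaws open and shut, and the axes are right-handed (so a half turn about x gives the same grasp; the last joint's range is limited). The gripper opens to 95 mm and grips with 3 to 60 N. Pads are 20 mm wide; open, the fingers measure 119 mm over their backs; the gripper's body (75 mm by 180 mm) begins 59 mm behind the grasp point.
Start: joints at [-1.42, 0.491, 1.559, -0, 1.092, -0.106], TCP at [158.764, -604.515, 239.661] pointing down, gripper open.
Joint ranges: [-3.1, 3.1], [-0.84, 2.19], [0.05, 2.79], [-1.13, 4.28], [0.06, 2.93], [-2.69, 2.69]. Speed limits (rad/s): [2.22, 2.22, 2.79, 3.14, 3.14, 3.14].

INTERFACE

Orientations are given as [roll, pitch, yaw] about the fixed x, y, z axes, in that order (R = Rz(yaw) Ry(pitch) Rx(roll)).
In Python, from cell import env gives the robot as it stands.
- The arm moves only by the tool step_arm, never from a script. Its argument "rows" is a list of rows, each a list of 6 numbers: the shift along the tool's x, y, z in mm, then the turn, a rotation vector about the tool's x, y, z in rad. In form: [[x, y, z, wx, wy, wz], ...]. A call has 1 to 8 rows; each row shifts and turns the pose as measured when the row begins, along the tool's axes as they then stand; what a row does not reach is not made up. A row lasts 1/8 s, in which the tool goes at most 62.5 mm and 10.7 degrees, less where a joint would pass 70% of its speed; a pose out of reach is approached as far as the arm can. A call is refused whole if a number of a shift passes 62.5 or a number of a turn 0.188, either way. A call with a gripper value outside its range is refused whole. "grip" is the finger opening in mm, from 0 to 95.1, set as the call begins (left out, the last holds). The fingers move at their own pace and stop on an object; the grip force is fixed at half the most. Time passes only in rows, so rows that do not move let the fingers close. It gives the time, the measured TCP pose, the force and the opening at its end, in the units of the state.
- env.state(): the state, without advancing time (a new reading comes with each control period).
- env.read_camera(name): name is "side" or "top" or "wrist"; returns the picture (384x512x3 uint8, red, green, blue); there is no depth.
- env.get_calibration(name): a dict with "fx", "fy", "cx", "cy" (pixels), "pose" (4x4, takes a point from camera to world coordinates); the wrist camera has in their place "hand_eye" (4x4, takes a point from camera to tool coordinates, whose origin is the TCP and whose axes are the tool frame's). Camera axes: x right, y down, z forward; pixel columns grow to the right and rows downward; lengths in mm; the calibration is good to about 2 mm. A picture is of the moment at which its call begins: read the wrist's pose just before it. get_calibration takes no time and is no camera call.
- env.job_done(): hands the job in, once; it reports no verdict.
The state is a dict: "t": time; "joints": joint angles; "qvel": joint speeds; "tau": joint torques, N m; "eef_pos": TCP position; "tcp_rot": TCP orientation; "ft_force": force on the tool from outside, world axes, zero at the start; "moment": the same for the moment, N m; "opening": opening from 0.0 (shut) to 1.0 (fully open).
Only numpy, scipy, OpenCV 4.12 (cv2) and the standard library are available. Lean on these libraries where they do the work, as an engineer would, in place of code of your own. Each camera call takes 0.05 s, during which the arm holds its last target.

## Working session

There is one attempt and no reset: what is moved stays moved. The work goes in short steps, Python scripts to look and compute and a tool call to move; the robot and the scene stay as the last step left them, time stands still between calls to the robot, and variables do not carry over. Pictures are saved under pics/ and viewed, and the job is handed in when it is done.

Besides the shell and the picture viewer there is one more tool, called after "Call:" in YAML: its name, and indented under it one key for each argument. step_arm: Moves the arm, as the interface text tells. Its arguments: {"type":"object","properties":{"rows":{"type":"array","items":{"type":"array","items":{"type":"number"}}},"grip":{"type":"number"}},"required":["rows"]}

```bash
ls; mkdir -p pics; python3 - <<'E'
from cell import env
import cv2,numpy as np
print(env.state())
for n in ["side","top","wrist"]:
    c=env.get_calibration(n); print(n,{k:np.round(v,3).tolist() for k,v in c.items()})
    im=env.read_camera(n)[:,:,::-1]
    cv2.imwrite(f"pics/{n}0.png",cv2.resize(im,(800,600),interpolation=cv2.INTER_CUBIC)); cv2.imwrite(f"{n}0raw.png",im)
E
```

```text
pics
{'t': 0.0, 'joints': array([-1.41958467e+00,  4.91528126e-01,  1.55945561e+00, -2.85449368e-05,
        1.09168837e+00, -1.05622824e-01]), 'qvel': array([ 0.00043093,  0.00018895,  0.00126545, -0.0007844 ,  0.00044884,
        0.00085896]), 'tau': array([-3.04962614e-04, -6.12647223e+01, -2.58182359e+01,  6.92291977e-02,
        4.82038292e-02, -1.17481432e-04]), 'eef_pos': array([ 158.73161493, -604.2817312 ,  239.07913935]), 'tcp_rot': array([3.05941883, 1.56971658, 1.74547016]), 'ft_force': array([-0.69964261, -0.21571345, -0.30349707]), 'moment': array([ 0.01050764, -0.04139374,  0.01988539]), 'opening': 0.9998818743476785}
side {'fx': 398.118, 'fy': 398.118, 'cx': 255.305, 'cy': 190.566, 'pose': [[-0.709, -0.419, 0.567, -218.391], [-0.705, 0.445, -0.552, 778.357], [-0.021, -0.791, -0.611, 997.979], [0.0, 0.0, 0.0, 1.0]]}
top {'fx': 493.377, 'fy': 493.377, 'cx': 253.383, 'cy': 195.742, 'pose': [[-0.009, -0.994, 0.112, 404.062], [-1.0, 0.008, -0.009, 13.643], [0.008, -0.113, -0.994, 1775.332], [0.0, 0.0, 0.0, 1.0]]}
wrist {'fx': 288.533, 'fy': 288.533, 'cx': 254.838, 'cy': 189.052, 'hand_eye': [[-0.0, -0.293, 0.956, -144.747], [-0.0, -0.956, -0.293, 82.106], [1.0, -0.0, 0.0, -0.693], [0.0, 0.0, 0.0, 1.0]]}
```

View pics/top0.png

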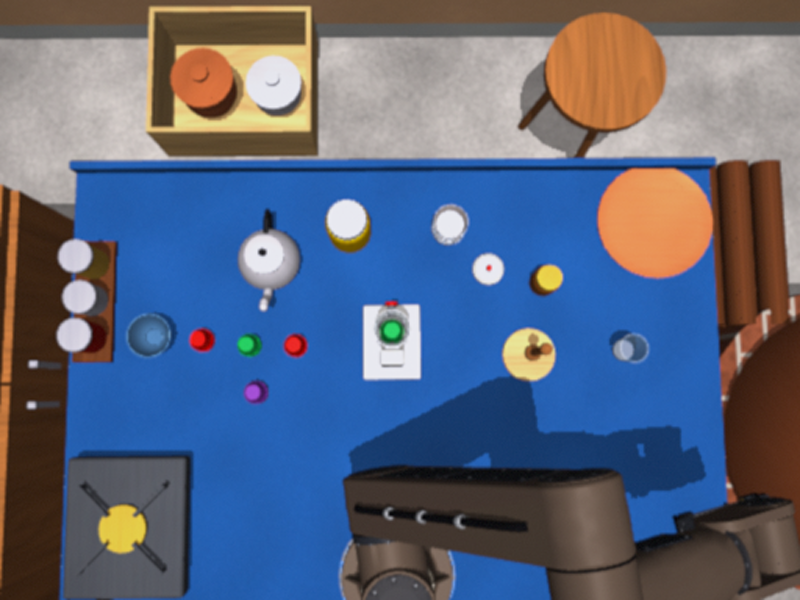

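View pics/side0.png

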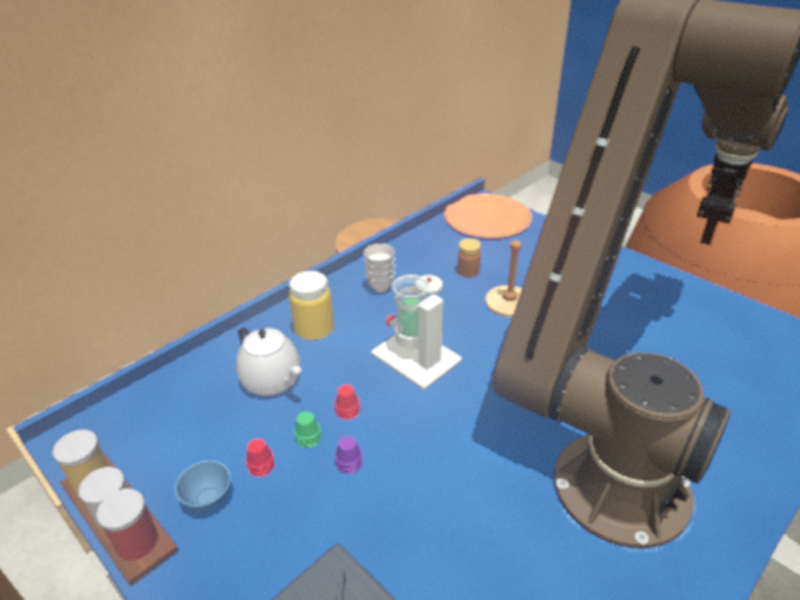

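View pics/wrist0.png

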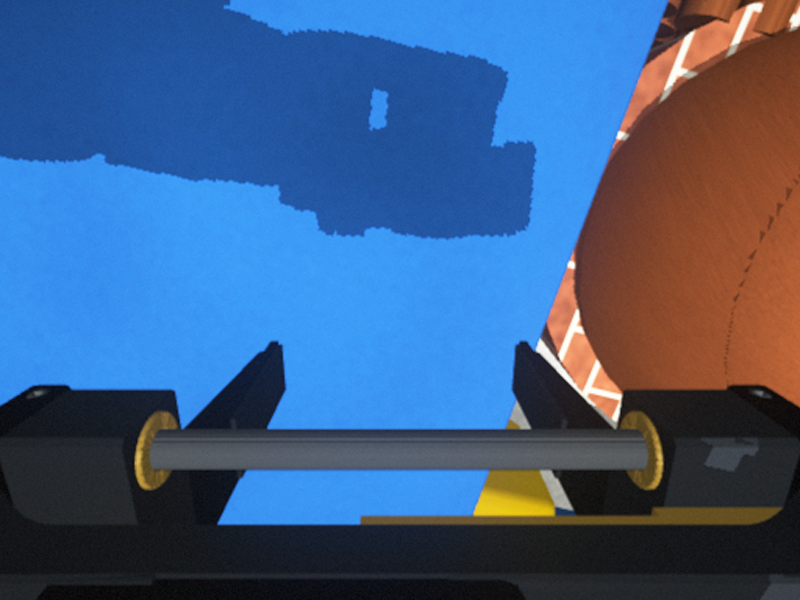

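Top view (800x600): green pack at about (249,345) between red ones at (201,340) and (295,345), purple at (256,392). The dispenser tube is near (392,328), and the pestle is on its board near (535,350). I'll enlarge these.

```bash
cat > h.py <<'E'
import numpy as np,cv2
from cell import env
from scipy.spatial.transform import Rotation as R
def ray(name,u,v,T=None):
    c=env.get_calibration(name)
    P=c['pose'] if T is None else T@c['hand_eye']
    d=P[:3,:3]@np.array([(u-c['cx'])/c['fx'],(v-c['cy'])/c['fy'],1]); return P[:3,3],d
def atz(name,u,v,z,T=None):
    o,d=ray(name,u,v,T); return o+d*(z-o[2])/d[2]
def proj(name,p,T=None):
    c=env.get_calibration(name); P=c['pose'] if T is None else T@c['hand_eye']
    q=np.linalg.inv(P)@np.r_[p,1]; return np.array([c['fx']*q[0]/q[2]+c['cx'],c['fy']*q[1]/q[2]+c['cy']])
def tri(rs):
    A=np.zeros((3,3));b=np.zeros(3)
    for o,d in rs:
        d=d/np.linalg.norm(d);M=np.eye(3)-np.outer(d,d);A+=M;b+=M@o
    return np.linalg.solve(A,b)
def toolT(s=None):
    s=s or env.state(); T=np.eye(4);T[:3,:3]=R.from_euler('xyz',s['tcp_rot']).as_matrix();T[:3,3]=s['eef_pos'];return T
def goal(p,Rm):  # returns tool-frame shift and rotvec
    T=toolT(); return np.round(T[:3,:3].T@(np.array(p)-T[:3,3]),1), np.round(R.from_matrix(T[:3,:3].T@Rm).as_rotvec(),4)
def crop(src,x0,y0,x1,y1,k,out):
    im=cv2.imread(src) if isinstance(src,str) else src
    cv2.imwrite(out,cv2.resize(im[y0:y1,x0:x1],None,fx=k,fy=k,interpolation=cv2.INTER_CUBIC))
E
python3 - <<'E'
from h import *
crop('top0raw.png',115,185,275,265,5,'pics/tc1.png')
crop('top0raw.png',225,185,385,265,5,'pics/tc2.png')
crop('side0raw.png',150,150,350,300,4,'pics/sc1.png')
print(toolT())
E
```

```text
[[-1.22554513e-04  9.67195694e-01  2.54032428e-01  1.58757353e+02]
 [ 8.24705335e-04  2.54032441e-01 -9.67195347e-01 -6.04333209e+02]
 [-9.99999652e-01  9.09677437e-05 -8.28784271e-04  2.39191215e+02]
 [ 0.00000000e+00  0.00000000e+00  0.00000000e+00  1.00000000e+00]]
```

View pics/tc1.png

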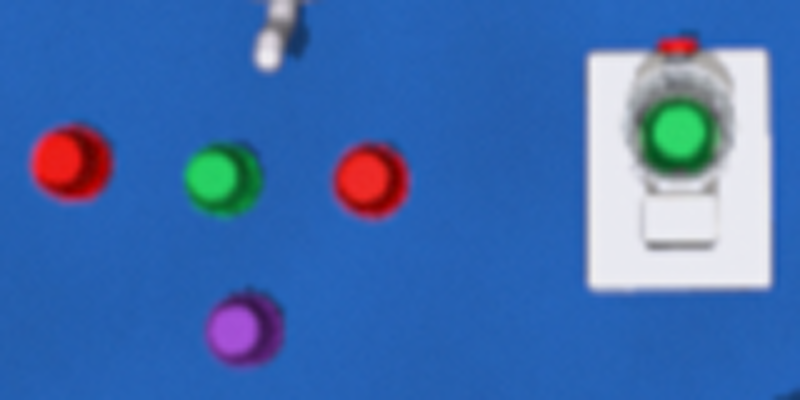

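View pics/tc2.png

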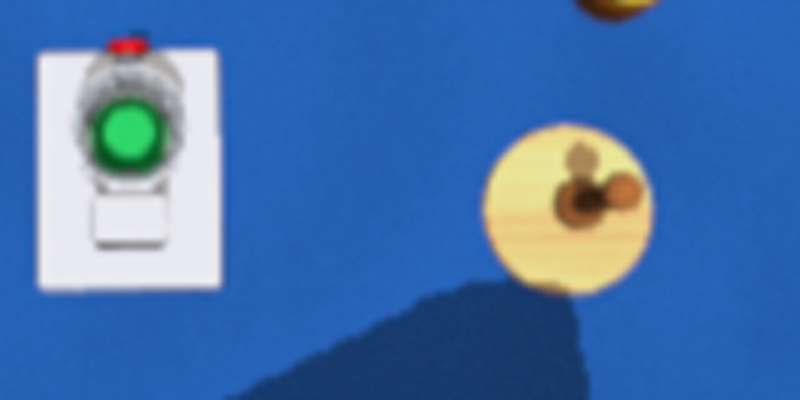

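View pics/sc1.png

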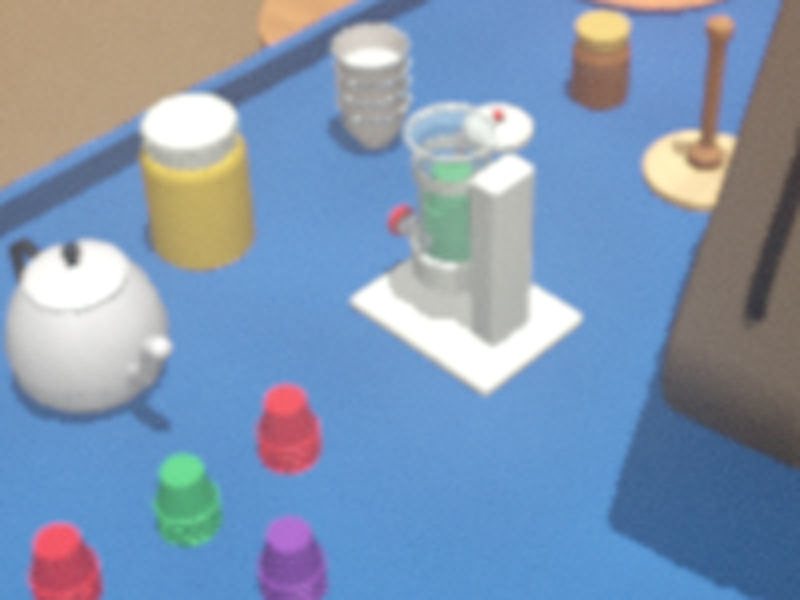

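```bash
python3 - <<'E'
from h import *
def px(x,y,x0,y0,k): return x0+(x+.5)/k-.5,y0+(y+.5)/k-.5
t1=lambda x,y:px(x,y,115,185,5); t2=lambda x,y:px(x,y,225,185,5); s=lambda x,y:px(x,y,150,150,4)
f=lambda n,p,z:print(n,np.round(atz(n,*p,z),1))
print('pack');f('top',t1(211,176),60);f('side',s(183,469),60);f('side',s(188,527),8);
print('reds');f('top',t1(366,180),60);f('top',t1(59,161),60);print('purple');f('top',t1(234,329),60)
print('pestle');f('top',t2(622,190),182);f('top',t2(580,202),26);f('side',s(719,25),180);print('board');f('top',t2(568,209),12)
print('tube mouth');f('side',s(451,132),200);f('top',t1(680,118),200)
print('hung top from top+side',tri([ray('top',*t1(679,131)),ray('side',*s(452,175))]))
print('foot plate corners');[f('top',t1(*p),12) for p in [(587,50),(767,48),(771,289),(590,291)]]
print('column top');[f('top',t1(*p),189) for p in [(643,193),(716,192),(715,246),(644,247)]]
E
```

```text
pack
top [516.6 333.8  60. ]
side [514.7 332.8  60. ]
side [505. 343.   8.]
reds
top [513.  226.2  60. ]
top [527.9 439.4  60. ]
purple
top [410.8 316.5  60. ]
pestle
top [ 494.6 -310.   182. ]
top [ 495.2 -311.5   26. ]
side [ 488.4 -303.5  180. ]
board
top [ 491.  -305.4   12. ]
tube mouth
side [535.8   9.9 200. ]
top [542.3   8.1 200. ]
hung top from top+side [537.4791891    8.31577241 152.27904021]
foot plate corners
top [608.4  73.9  12. ]
top [608.8 -55.6  12. ]
top [436.1 -56.4  12. ]
top [435.7  72.4  12. ]
column top
top [495.   32.2 189. ]
top [495.3 -14.7 189. ]
top [460.6 -13.8 189. ]
top [460.4  31.8 189. ]
```

```bash
cat >> h.py <<'E'
RD=np.array([[0,1,0],[0,0,-1],[-1,0,0.]])  # tool x down, y=+X, z=-Y
def plan(p,Rm=RD,n=None,step=45):
    T=toolT(); d=np.array(p,float)-T[:3,3]; rv=R.from_matrix(T[:3,:3].T@Rm).as_rotvec()
    if n is None: n=int(max(np.ceil(np.linalg.norm(d)/step),np.ceil(np.linalg.norm(rv)/.15),1))
    Rc=T[:3,:3]
    for i in range(n):
        print(np.round(np.r_[Rc.T@(d/n),rv/n],3).tolist()); Rc=Rc@R.from_rotvec(rv/n).as_matrix()
def st():
    s=env.state(); print('t',round(s['t'],2),'pos',np.round(s['eef_pos'],1),'rot err',goal(s['eef_pos'],RD)[1],'F',np.round(s['ft_force'],1),'open',round(s['opening']*95.1,1),'q',np.round(s['joints'],2))
E
python3 -c "
from h import *
plan([495,-310,300])"
```

```text
[-5.51, 36.363, -18.119, 0.023, -0.0, 0.0]
[-5.511, 35.93, -18.963, 0.023, -0.0, 0.0]
[-5.513, 35.477, -19.796, 0.023, -0.0, 0.0]
[-5.514, 35.005, -20.619, 0.023, -0.0, 0.0]
[-5.516, 34.514, -21.43, 0.023, -0.0, 0.0]
[-5.517, 34.005, -22.229, 0.023, -0.0, 0.0]
[-5.519, 33.476, -23.017, 0.023, -0.0, 0.0]
[-5.521, 32.93, -23.792, 0.023, -0.0, 0.0]
[-5.522, 32.365, -24.554, 0.023, -0.0, 0.0]
[-5.524, 31.783, -25.302, 0.023, -0.0, 0.0]
[-5.526, 31.184, -26.037, 0.023, -0.0, 0.0]
```

Call:
step_arm:
  rows:
    - [-10,36,-18,0.023,0,0]
    - [-10,36,-19,0.023,0,0]
    - [-8,36,-20,0.023,0,0]
    - [-6,35,-21,0.023,0,0]
    - [-6,35,-21,0.023,0,0]
    - [-5,34,-22,0.023,0,0]
    - [-5,34,-23,0.023,0,0]
    - [-5,33,-24,0.023,0,0]

```text
t: 1.15
eef_pos: [410.1, -385.2, 293.9]
tcp_rot: [-2.886, 1.566, 1.888]
ft_force: [0.6, -0.8, 0.6]
opening: 1.001
```

```bash
python3 -c "
from h import *
st();plan([495,-310,300])"
```

```text
t 1.15 pos [ 410.1 -385.2  293.9] rot err [ 0.0621 -0.0046  0.0014] F [ 0.6 -0.8  0.6] open 95.2 q [-0.87  0.35  1.64  0.    1.16  0.64]
[-1.956, 29.812, -23.263, 0.021, -0.002, 0.0]
[-1.979, 29.325, -23.871, 0.021, -0.002, 0.0]
[-2.002, 28.826, -24.47, 0.021, -0.002, 0.0]
```

Call:
step_arm:
  rows:
    - [-2,30,-23,0.021,-0.002,0]
    - [-2,29.5,-24,0.021,-0.002,0]
    - [-2,29,-24.5,0.021,0,0]
    - [0,0,0,0,0,0]

```text
t: 1.65
eef_pos: [499.6, -305.5, 299.8]
tcp_rot: [-2.076, 1.569, 2.636]
ft_force: [0.0, 0.3, 0.5]
opening: 1.0
```

```bash
python3 -c "
from h import *
T=toolT();np.save('T1.npy',T)
im=env.read_camera('wrist')[:,:,::-1];cv2.imwrite('w1.png',im);crop(im,0,0,512,384,1.56,'pics/w1.png')
im=env.read_camera('side')[:,:,::-1];cv2.imwrite('s1.png',im);crop(im,230,0,480,190,3.2,'pics/s1.png')
st()"
```

```text
t 1.75 pos [ 498.2 -306.9  299.7] rot err [-0.0017 -0.0009  0.0023] F [-1.3 -0.   0.3] open 95.3 q [-0.66  0.38  1.58 -0.    1.19  0.91]
```

View pics/w1.png

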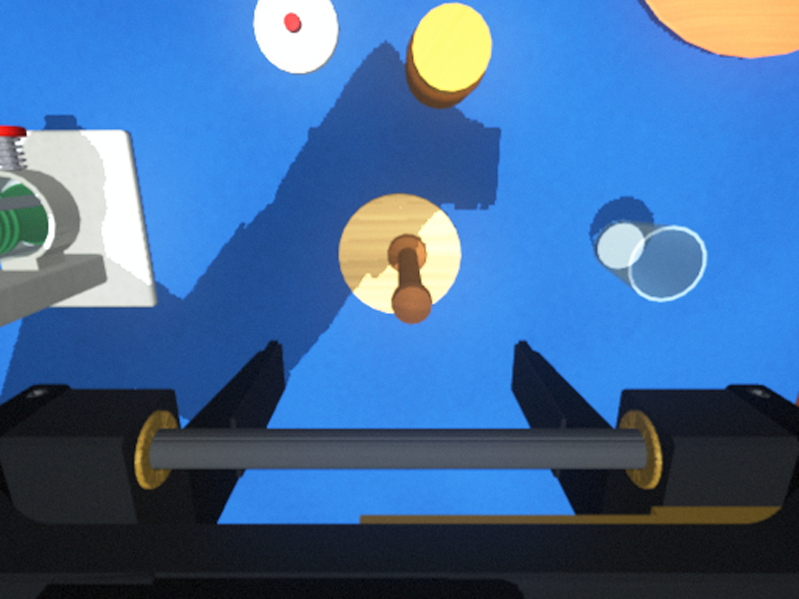

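View pics/s1.png

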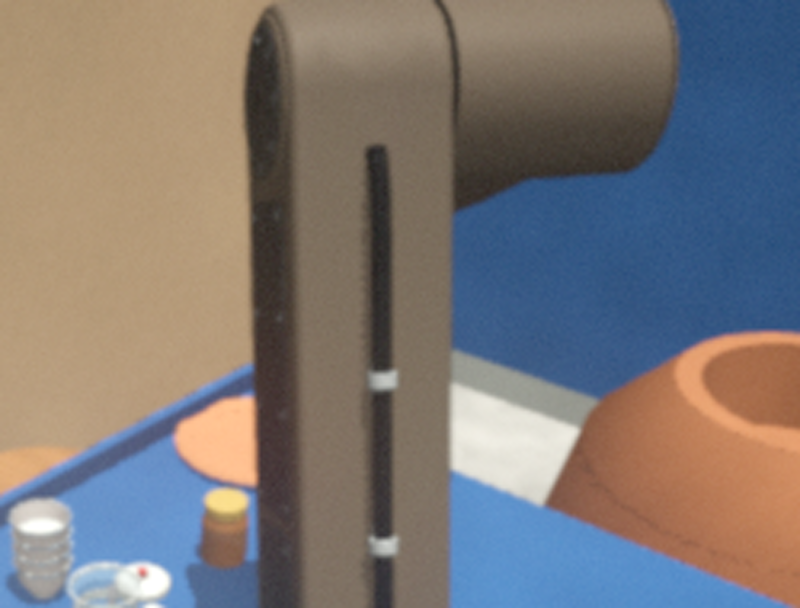

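```bash
python3 -c "
from h import *
T=np.load('T1.npy')
k=1.5625
for n,(u,v),z in [('knob',(411,303),172),('foot',(407,252),22),('board',(400,254),12)]:
    print(n,atz('wrist',u/k,v/k,z,T).round(1))
for zz in (47.5,59.5):
  for yy in (-10,10):
    for x in (-60,-40,-20,0,25):
      print(zz,yy,x,np.round(proj('wrist',(T@[x,yy,zz,1])[:3],T)*k))
crop('w1.png',300,200,420,330,5,'pics/w1c.png')
"
```

```text
knob [ 492.9 -313.1  172. ]
foot [ 495.1 -313.4   22. ]
board [ 491.  -306.7   12. ]
47.5 -10 -60 [598. 559.]
47.5 -10 -40 [568. 499.]
47.5 -10 -20 [546. 454.]
47.5 -10 0 [529. 420.]
47.5 -10 25 [512. 387.]
47.5 10 -60 [610. 490.]
47.5 10 -40 [577. 437.]
47.5 10 -20 [552. 399.]
47.5 10 0 [534. 370.]
47.5 10 25 [516. 342.]
59.5 -10 -60 [649. 559.]
59.5 -10 -40 [611. 499.]
59.5 -10 -20 [583. 454.]
59.5 -10 0 [562. 420.]
59.5 -10 25 [541. 387.]
59.5 10 -60 [663. 490.]
59.5 10 -40 [621. 437.]
59.5 10 -20 [591. 399.]
59.5 10 0 [568. 370.]
59.5 10 25 [545. 342.]
```

View pics/w1c.png

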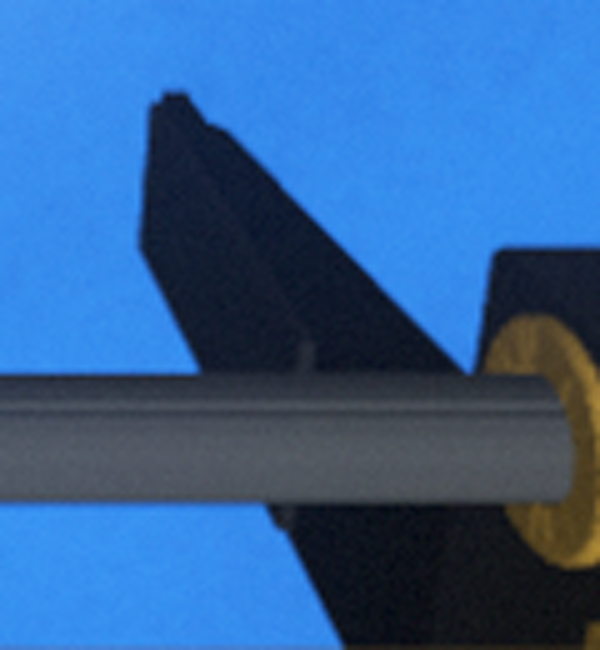

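Call:
step_arm:
  rows:
    - [-4.5,4.5,-45,0,0,0]
    - [-4.5,5.5,-45,0,0,0]
    - [-4.5,5.5,-45,0,0,0]
    - [-4.5,5.5,-45,0,0,0]
    - [-4,5.5,-45,0,0,0]
    - [-4,5.5,-45,0,0,0]
    - [-4,5.5,-45,0,0,0]
    - [0,0,0,0,0,0]

```text
t: 2.75
eef_pos: [534.2, 7.7, 329.7]
tcp_rot: [-1.738, 1.566, 2.961]
ft_force: [-0.4, -0.3, 0.5]
opening: 0.993
```

```bash
python3 -c "
from h import *
st();T=toolT();np.save('T2.npy',T)
im=env.read_camera('wrist')[:,:,::-1];cv2.imwrite('w2.png',im);crop(im,140,60,370,240,3.4,'pics/w2.png')
plan([516,333,300])"
```

```text
t 2.75 pos [534.2   7.7 329.7] rot err [-0.0131 -0.0008  0.0043] F [-0.4 -0.3  0.5] open 94.4 q [-0.11  0.28  1.65  0.    1.22  1.47]
[3.723, -2.808, -40.766, -0.002, -0.0, 0.001]
[3.72, -2.739, -40.771, -0.002, -0.0, 0.001]
[3.716, -2.67, -40.776, -0.002, -0.0, 0.001]
[3.712, -2.601, -40.781, -0.002, -0.0, 0.001]
[3.709, -2.532, -40.785, -0.002, -0.0, 0.001]
[3.705, -2.463, -40.79, -0.002, -0.0, 0.001]
[3.702, -2.393, -40.794, -0.002, -0.0, 0.001]
[3.698, -2.324, -40.799, -0.002, -0.0, 0.001]
```

View pics/w2.png

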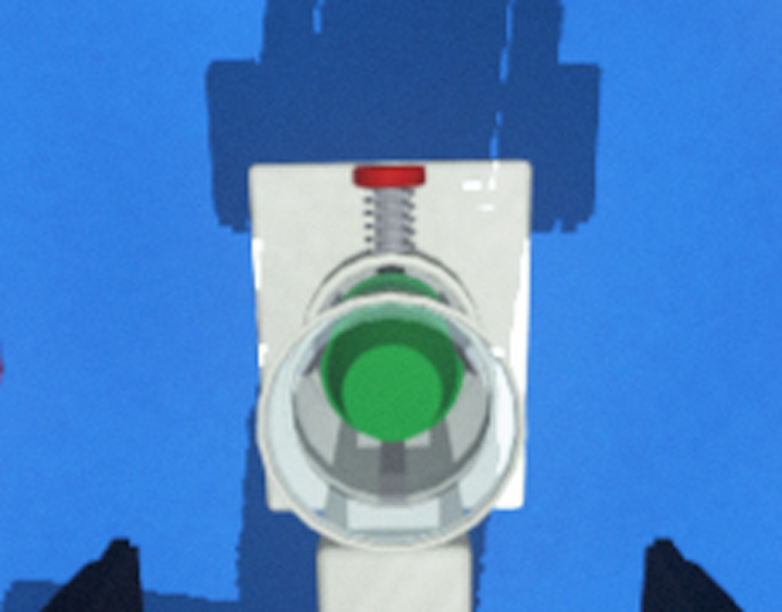

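```bash
python3 -c "
from h import *
T=np.load('T2.npy');k=3.4
f=lambda x,y,z:print(atz('wrist',140+(x+.5)/k-.5,60+(y+.5)/k-.5,z,T).round(1),z)
f(390.5,421,200);f(258,421,200);f(523,421,200);f(390,292,200);f(390,550,200)
for z in (135,145,155):f(341,393,z);f(443,393,z);f(392,393,z)
"
```

```text
[537.4   8.4 200. ] 200
[537.9  47.  200. ] 200
[536.9 -30.1 200. ] 200
[574.9   8.1 200. ] 200
[496.7   9.1 200. ] 200
[529.2  26.3 135. ] 135
[528.7 -10.1 135. ] 135
[529.    8.1 135. ] 135
[531.8  25.7 145. ] 145
[531.3  -9.6 145. ] 145
[531.6   8.1 145. ] 145
[534.4  25.2 155. ] 155
[533.9  -9.1 155. ] 155
[534.2   8.  155. ] 155
```

Call:
step_arm:
  rows:
    - [4,-3,-42,0,0,0]
    - [4,-3,-42,0,0,0]
    - [4,-3,-42,0,0,0]
    - [4,-2.5,-42,0,0,0]
    - [4,-2.5,-42,0,0,0]
    - [4,-2,-42,0,0,0]
    - [4,-2,-42,0,0,0]
    - [2,0,-25,0,0,0]

```text
t: 3.8
eef_pos: [526.0, 318.6, 296.9]
tcp_rot: [-1.082, 1.564, -2.686]
ft_force: [-0.3, -0.5, 1.1]
opening: 1.0
```

Call:
step_arm:
  rows:
    - [0,0,0,0,0,0]
    - [0,0,0,0,0,0]

```text
t: 4.05
eef_pos: [527.1, 316.3, 295.9]
tcp_rot: [-1.025, 1.562, -2.629]
ft_force: [1.1, 0.6, -0.0]
opening: 0.998
```

```bash
python3 -c "
from h import *
st();T=toolT();np.save('T3.npy',T)
im=env.read_camera('wrist')[:,:,::-1];cv2.imwrite('w3.png',im);crop(im,140,60,370,240,3.4,'pics/w3.png')
"
```

```text
t 4.05 pos [527.1 316.3 295.9] rot err [-0.0339  0.0043  0.0073] F [ 1.1  0.6 -0. ] open 94.9 q [ 0.43  0.43  1.51 -0.    1.21  2.04]
```

View pics/w3.png

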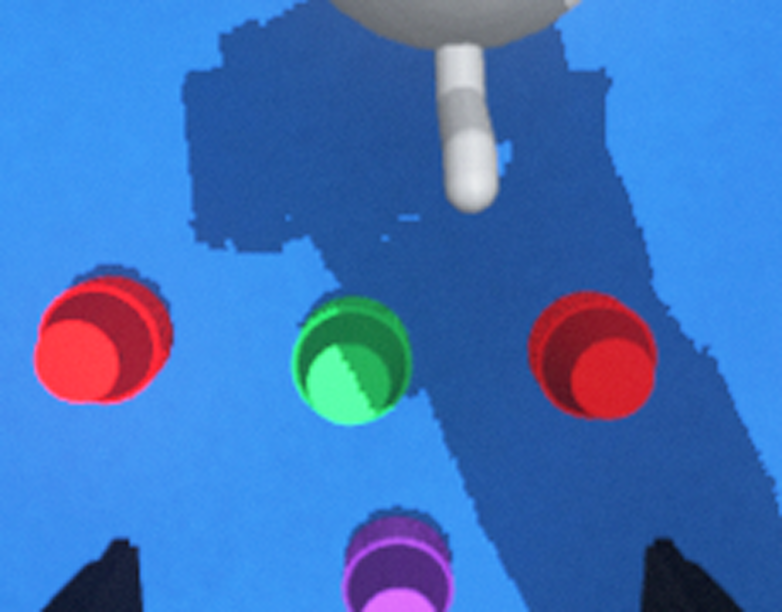

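```bash
python3 -c "
from h import *
T=np.load('T3.npy');k=3.4
def f(x,y,z):print(atz('wrist',140+(x+.5)/k-.5,60+(y+.5)/k-.5,z,T).round(1),z)
f(348.5,383,60);f(351.5,345,27)
for z in (60,90,120):f(470,212,z)
p=atz('wrist',140+(348.5+.5)/k-.5,60+(383+.5)/k-.5,60,T)
plan([p[0],p[1],150],n=6)
for z in (60,90,120): print(proj('top',atz('wrist',140+(470+.5)/k-.5,60+(195+.5)/k-.5,z,T)))
"
```

```text
[515.2 333.1  60. ] 60
[523.7 332.6  27. ] 27
[580.2 284.   60. ] 60
[582.5 286.4  90. ] 90
[584.9 288.8 120. ] 120
[24.341, -1.899, -2.843, -0.006, 0.001, 0.001]
[24.341, -1.912, -2.837, -0.006, 0.001, 0.001]
[24.34, -1.925, -2.831, -0.006, 0.001, 0.001]
[24.34, -1.938, -2.825, -0.006, 0.001, 0.001]
[24.34, -1.951, -2.819, -0.006, 0.001, 0.001]
[24.339, -1.964, -2.814, -0.006, 0.001, 0.001]
[171.36418674 199.71512216]
[169.29236611 198.26676753]
[167.14674324 196.76681973]
```

Call:
step_arm:
  rows:
    - [24,-2,-3,-0.006,0,0]
    - [24,-2,-3,-0.006,0,0]
    - [24,-2,-3,-0.006,0,0]
    - [24,-2,-3,-0.006,0,0]
    - [24,-2,-3,-0.005,0.001,0.004]
    - [24,-2,-3,-0.005,0.001,0.004]
    - [0,0,0,0,0,0]
  grip: 70

```text
t: 4.97
eef_pos: [517.9, 324.8, 150.8]
tcp_rot: [1.29, 1.566, -0.29]
ft_force: [0.2, -0.4, -0.3]
opening: 0.737
```

```bash
python3 -c "
from h import *
st();plan([515.7,333.3,55],n=4)
T=toolT()
im=env.read_camera('wrist')[:,:,::-1];cv2.imwrite('w4.png',im);crop(im,140,120,370,300,3.4,'pics/w4.png')
print(3.4*(proj('wrist',np.array([515.7,333.3,60]),T)-[140,120]))
"
```

```text
t 4.97 pos [517.9 324.8 150.8] rot err [-0.0095  0.0014 -0.0047] F [ 0.2 -0.4 -0.3] open 70.1 q [ 0.45  0.57  1.69 -0.    0.88  2.04]
[23.952, -0.674, -2.158, -0.002, 0.0, -0.001]
[23.953, -0.64, -2.151, -0.002, 0.0, -0.001]
[23.955, -0.607, -2.144, -0.002, 0.0, -0.001]
[23.956, -0.573, -2.137, -0.002, 0.0, -0.001]
[357.98987235 282.01108426]
```

View pics/w4.png

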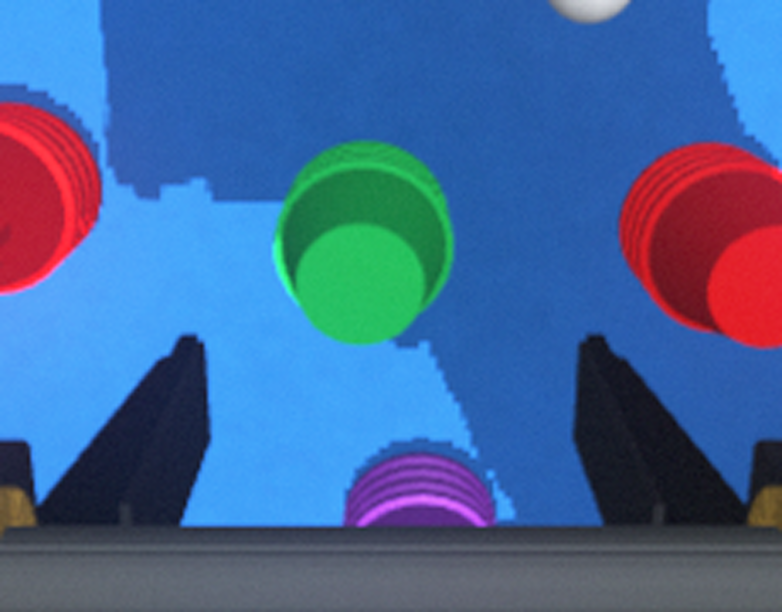

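Call:
step_arm:
  rows:
    - [22,-1,-3,-0.003,0,-0.001]
    - [22,-0.6,-2.5,-0.002,0,-0.001]
    - [22,-0.6,-2,-0.002,0,-0.001]
    - [15,-0.5,-1,-0.002,0,-0.001]
    - [0,0,0,0,0,0]

```text
t: 5.65
eef_pos: [521.0, 332.3, 76.1]
tcp_rot: [1.884, 1.558, 0.31]
ft_force: [-0.5, 0.3, 1.3]
opening: 0.734
```

```bash
python3 -c "
from h import *
st();plan([515.6,332.8,55],n=2)"
```

```text
t 5.65 pos [521.  332.3  76.1] rot err [-0.0039 -0.0038 -0.0117] F [-0.5  0.3  1.3] open 69.8 q [ 0.46  0.67  1.73 -0.    0.73  2.04]
[10.525, -2.813, -0.189, -0.002, -0.002, -0.006]
[10.541, -2.751, -0.214, -0.002, -0.002, -0.006]
```

Call:
step_arm:
  rows:
    - [11,-3,0,-0.002,-0.002,-0.006]
    - [10,-3,0,-0.002,-0.002,-0.006]
    - [0,0,0,0,0,0]

```text
t: 6.02
eef_pos: [515.5, 332.5, 55.5]
tcp_rot: [2.069, 1.57, 0.498]
ft_force: [-0.8, 0.7, -0.2]
opening: 0.735
```

```bash
python3 -c "
from h import *
st();plan([515.6,332.8,55],n=1)"
```

```text
t 6.03 pos [515.5 332.5  55.5] rot err [ 0.0001 -0.0006 -0.0011] F [-0.8  0.7 -0.2] open 69.9 q [0.47 0.7  1.74 0.   0.7  2.04]
[0.512, 0.066, -0.309, 0.0, -0.001, -0.001]
```

Call:
step_arm:
  rows:
    - [0,0,0,0,0,0]
    - [0,0,0,0,0,0]
    - [0,0,0,0,0,0]
    - [0,0,0,0,0,0]
  grip: 30

```text
t: 6.52
eef_pos: [515.8, 332.7, 56.2]
tcp_rot: [2.042, 1.568, 0.472]
ft_force: [-1.0, -0.1, -0.2]
opening: 0.458
```

Call:
step_arm:
  rows:
    - [-5,0,0,0,0,0]
    - [-15,0,0,0,0,0]
    - [-25,0,0,0,0,0]
    - [-15,0,0,0,0,0]
    - [0,0,0,0,0,0]

```text
t: 7.15
eef_pos: [516.0, 332.8, 120.8]
tcp_rot: [2.044, 1.567, 0.474]
ft_force: [-0.5, -0.4, -1.1]
opening: 0.451
```

```bash
python3 -c "
from h import *
st()
im=env.read_camera('wrist')[:,:,::-1];cv2.imwrite('w5.png',im);crop(im,140,120,370,300,3.4,'pics/w5.png')
im=env.read_camera('side')[:,:,::-1];cv2.imwrite('s5.png',im);crop(im,130,180,290,300,5,'pics/s5.png')
"
```

```text
t 7.15 pos [516.  332.8 120.8] rot err [ 0.0002 -0.0018 -0.0035] F [-0.5 -0.4 -1.1] open 42.9 q [0.47 0.61 1.7  0.   0.82 2.04]
```

View pics/w5.png

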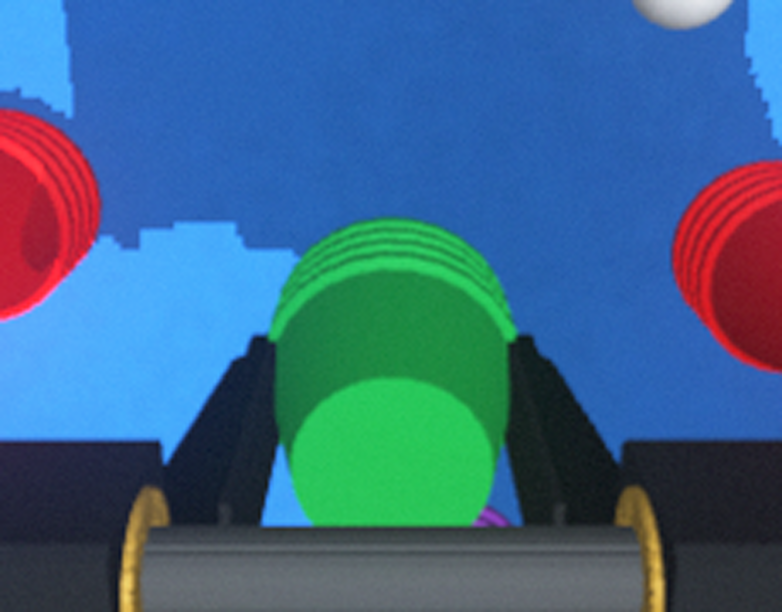

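View pics/s5.png

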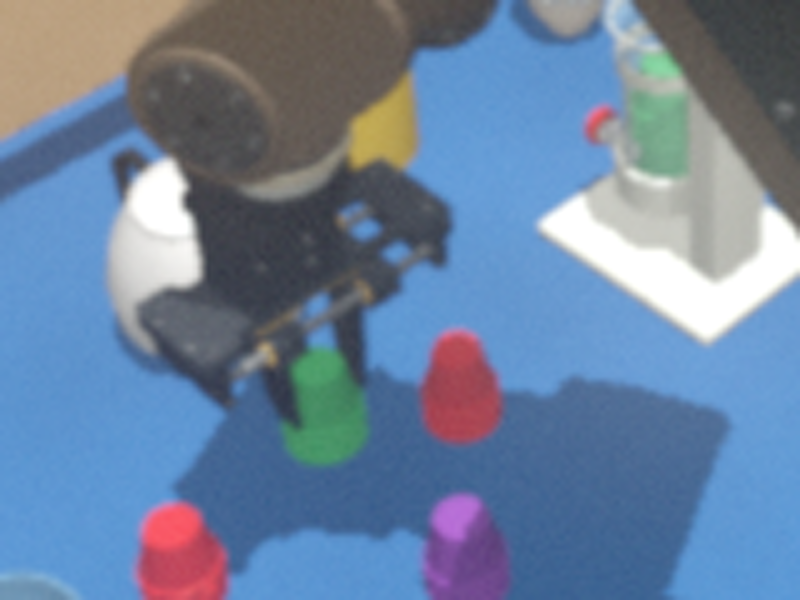

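```bash
python3 -c "
from h import *
T=toolT()
for x in (-6,-4,-2,0,2): 
  a=[ (proj('wrist',(T@[x,y,z,1])[:3],T)-[140,120])*3.4 for y,z in ((16.5,0),(0,-16.5),(0,16.5))]
  print(x,np.round(a).tolist())
plan([537.4,8.4,330])
"
```

```text
-6 [[393.0, 377.0], [290.0, 472.0], [496.0, 471.0]]
-4 [[393.0, 372.0], [291.0, 465.0], [495.0, 465.0]]
-2 [[393.0, 366.0], [292.0, 459.0], [494.0, 459.0]]
0 [[393.0, 361.0], [293.0, 453.0], [493.0, 452.0]]
2 [[393.0, 356.0], [294.0, 447.0], [491.0, 446.0]]
[-23.433, 2.464, 35.992, 0.0, -0.0, -0.0]
[-23.43, 2.461, 35.994, 0.0, -0.0, -0.0]
[-23.428, 2.457, 35.996, 0.0, -0.0, -0.0]
[-23.425, 2.454, 35.998, 0.0, -0.0, -0.0]
[-23.422, 2.451, 36.0, 0.0, -0.0, -0.0]
[-23.42, 2.448, 36.002, 0.0, -0.0, -0.0]
[-23.417, 2.444, 36.004, 0.0, -0.0, -0.0]
[-23.414, 2.441, 36.006, 0.0, -0.0, -0.0]
[-23.411, 2.438, 36.008, 0.0, -0.0, -0.0]
```

Call:
step_arm:
  rows:
    - [-40,1,20,0,0,0]
    - [-40,2,36,0,0,0]
    - [-30,3,42,0,0,0]
    - [-25,3,42,0,0,0]
    - [-20,3,42,0,0,0]
    - [-15,3,42,0,0,0]
    - [-10,3,42,0,0,0]
    - [-5,3,40,0,0,0]

```text
t: 8.25
eef_pos: [535.9, 19.1, 302.7]
tcp_rot: [-1.278, 1.56, -2.844]
ft_force: [0.2, -0.0, -0.7]
opening: 0.455
```

```bash
python3 -c "
from h import *
st();plan([537.2,8.4,290],n=2)"
```

```text
t 8.25 pos [535.9  19.1 302.7] rot err [0.0047 0.003  0.0099] F [ 0.2 -0.  -0.7] open 43.3 q [-0.09  0.31  1.68 -0.    1.16  1.48]
[6.347, 0.7, 5.353, 0.002, 0.002, 0.005]
[6.342, 0.681, 5.361, 0.002, 0.002, 0.005]
```

Call:
step_arm:
  rows:
    - [6,0.7,5.4,0.002,0.002,0.005]
    - [6,0.7,5,0.002,0.002,0.005]
    - [0,0,0,0,0,0]

```text
t: 8.62
eef_pos: [536.9, 7.2, 288.1]
tcp_rot: [-2.147, 1.568, 2.563]
ft_force: [-0.0, -0.5, -0.3]
opening: 0.457
```

```bash
python3 -c "
from h import *
st();plan([537.4,8.4,250],n=2)
im=env.read_camera('wrist')[:,:,::-1];cv2.imwrite('w6.png',im);crop(im,100,80,400,305,2.6,'pics/w6.png')
im=env.read_camera('side')[:,:,::-1];cv2.imwrite('s6.png',im);crop(im,200,120,330,240,5,'pics/s6.png')
im=env.read_camera('top')[:,:,::-1];cv2.imwrite('t6.png',im);crop(im,190,150,330,255,5,'pics/t6.png')
"
```

```text
t 8.62 pos [536.9   7.2 288.1] rot err [-0.0024 -0.0017  0.0026] F [-0.  -0.5 -0.3] open 43.5 q [-0.11  0.32  1.71  0.    1.12  1.46]
[19.04, 0.279, -0.57, -0.001, -0.001, 0.001]
[19.04, 0.254, -0.586, -0.001, -0.001, 0.001]
```

View pics/w6.png

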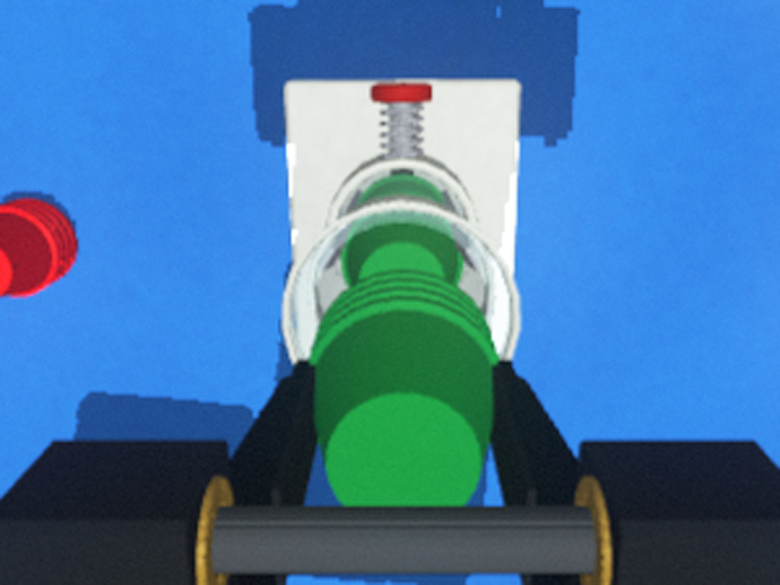

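View pics/s6.png

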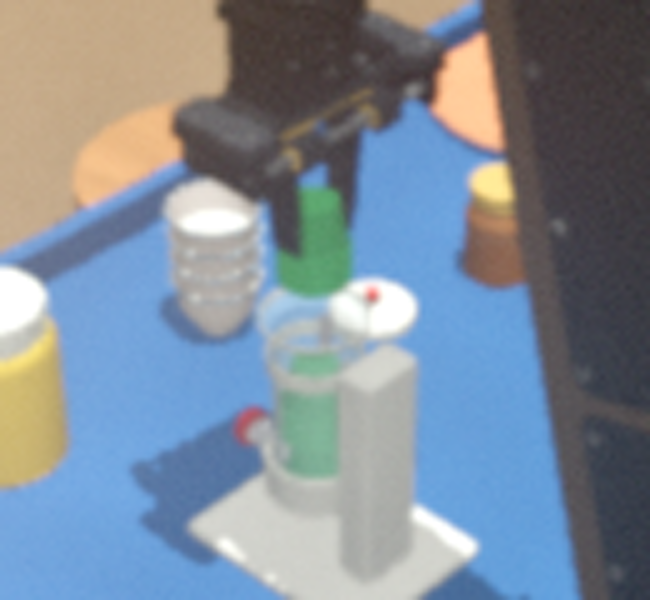

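Call:
step_arm:
  rows:
    - [19,0.3,-0.6,0,0,0]
    - [17,0.2,-0.6,0,0,0]
    - [0,0,0,0,0,0]

```text
t: 9.15
eef_pos: [538.0, 10.7, 252.9]
tcp_rot: [2.934, 1.569, 1.364]
ft_force: [-0.5, 0.5, -0.5]
opening: 0.458
```

```bash
python3 -c "
from h import *
st();plan([537.4,8.4,231],n=3)"
```

```text
t 9.15 pos [538.   10.7 252.9] rot err [ 0.0012 -0.0014 -0.0003] F [-0.5  0.5 -0.5] open 43.6 q [-0.1   0.35  1.76  0.    1.03  1.47]
[7.301, -0.205, 0.79, 0.0, -0.0, -0.0]
[7.301, -0.204, 0.787, 0.0, -0.0, -0.0]
[7.302, -0.203, 0.784, 0.0, -0.0, -0.0]
```

Call:
step_arm:
  rows:
    - [6,-0.2,1.2,0,0,0]
    - [6,-0.2,1,0,0,0]
    - [0,0,0,0,0,0]

```text
t: 9.52
eef_pos: [538.1, 8.9, 241.6]
tcp_rot: [2.071, 1.568, 0.502]
ft_force: [0.2, -0.2, -0.3]
opening: 0.456
```

```bash
python3 -c "
from h import *
st();plan([537.4,8.4,231],n=2)"
```

```text
t 9.53 pos [538.1   8.9 241.6] rot err [ 0.0021 -0.0012 -0.0022] F [ 0.2 -0.2 -0.3] open 43.4 q [-0.11  0.36  1.77  0.    1.    1.46]
[5.275, -0.339, 0.255, 0.001, -0.001, -0.001]
[5.276, -0.333, 0.252, 0.001, -0.001, -0.001]
```

Call:
step_arm:
  rows:
    - [5,-0.3,0.3,0,0,0]
    - [5,-0.3,0.2,0,0,0]
    - [1,0,0,0,0,0]
    - [0,0,0,0,0,0]

```text
t: 10.02
eef_pos: [537.6, 8.2, 230.1]
tcp_rot: [1.974, 1.568, 0.405]
ft_force: [0.7, -0.1, -0.7]
opening: 0.456
```

```bash
python3 -c "
from h import *
st()
im=env.read_camera('wrist')[:,:,::-1];cv2.imwrite('w7.png',im);crop(im,100,80,400,305,2.6,'pics/w7.png')
im=env.read_camera('side')[:,:,::-1];cv2.imwrite('s7.png',im);crop(im,200,120,330,240,5,'pics/s7.png')
"
```

```text
t 10.03 pos [537.6   8.2 230.1] rot err [ 0.0018 -0.0012 -0.0027] F [ 0.7 -0.1 -0.7] open 43.3 q [-0.11  0.38  1.79  0.    0.98  1.46]
```

View pics/w7.png

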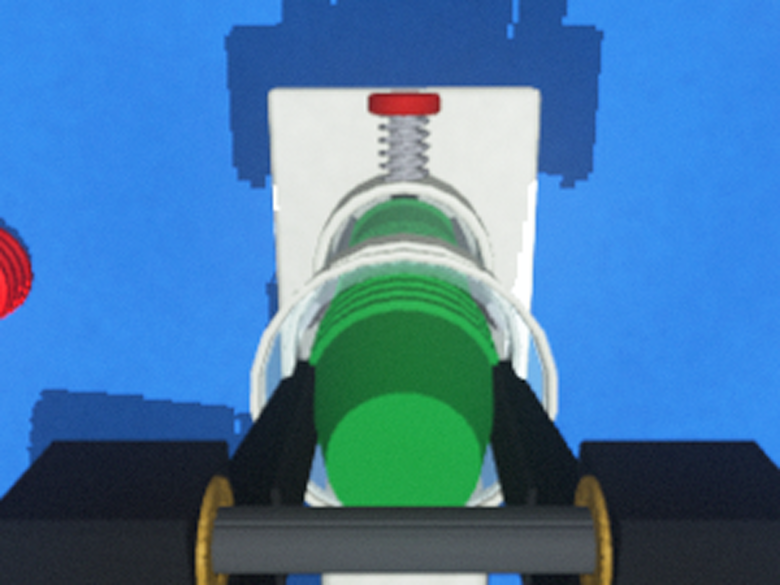

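View pics/s7.png

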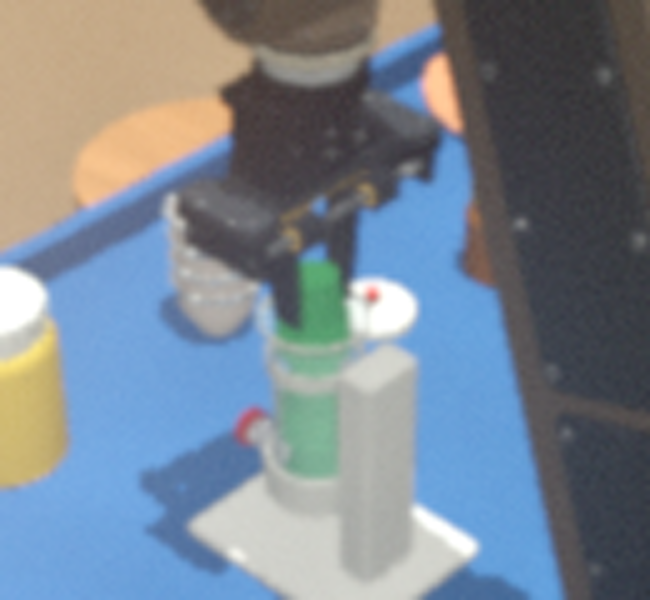

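Call:
step_arm:
  rows:
    - [0,0,0,0,0,0]
    - [0,0,0,0,0,0]
    - [0,0,0,0,0,0]
  grip: 62

```text
t: 10.5
eef_pos: [537.8, 8.2, 230.6]
tcp_rot: [1.847, 1.567, 0.278]
ft_force: [0.4, 0.1, -0.1]
opening: 0.649
```

Call:
step_arm:
  rows:
    - [-15,0,0,0,0,0]
    - [-30,0,0,0,0,0]
    - [-40,0,0,0,0,0]
    - [-20,0,0,0,0,0]
    - [0,0,0,0,0,0]

```text
t: 11.12
eef_pos: [537.3, 8.2, 342.8]
tcp_rot: [1.7, 1.565, 0.131]
ft_force: [0.5, -0.8, -0.2]
opening: 0.651
```

```bash
python3 -c "
from h import *
st()
im=env.read_camera('wrist')[:,:,::-1];cv2.imwrite('w8.png',im);crop(im,100,80,400,305,2.6,'pics/w8.png')
im=env.read_camera('side')[:,:,::-1];cv2.imwrite('s8.png',im);crop(im,200,120,330,240,5,'pics/s8.png')
"
```

```text
t 11.12 pos [537.3   8.2 342.8] rot err [ 0.0019 -0.0008 -0.0061] F [ 0.5 -0.8 -0.2] open 61.9 q [-0.11  0.27  1.63  0.    1.24  1.46]
```

View pics/w8.png

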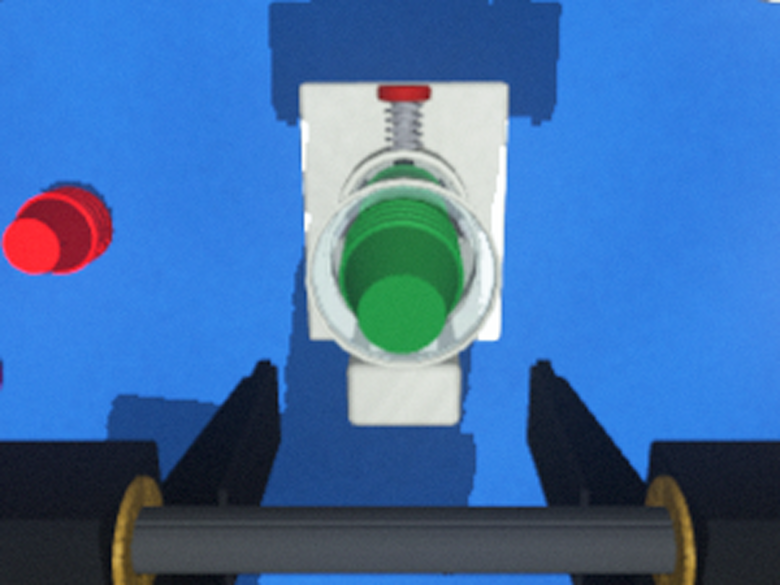

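View pics/s8.png

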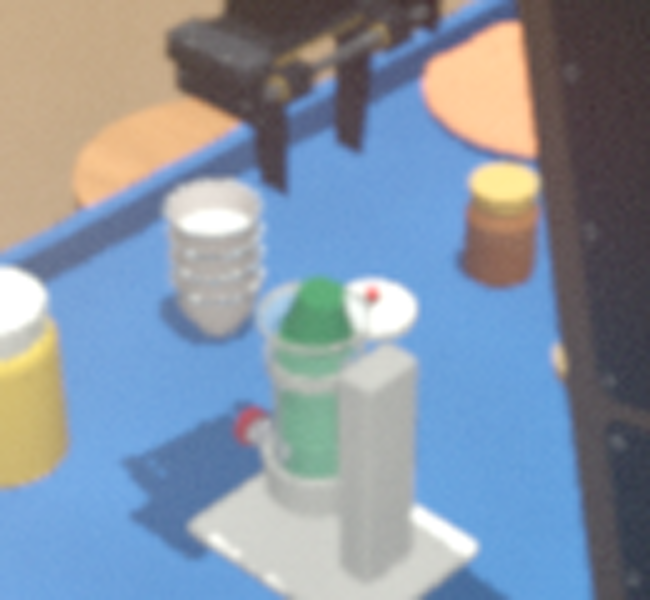

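```bash
python3 -c "
from h import *
T=toolT();k=2.6
def w(x,y): return 100+(x+.5)/k-.5,80+(y+.5)/k-.5
for z in (215,220,225,230,235): print(atz('wrist',*w(402,314),z,T).round(1), ((proj('side',np.array([537.4,8.3,z]))-[200,120])*5).round(), np.ptp([proj('wrist',np.array([537,8.3+s*16.5,z]),T)[0]*k for s in(-1,1)]).round(1))
"
```

```text
[524.6   9.2 215. ] [312. 293.] 87.5
[526.3   9.2 220. ] [312. 287.] 89.0
[528.1   9.2 225. ] [311. 281.] 90.6
[529.8   9.2 230. ] [311. 275.] 92.2
[531.5   9.2 235. ] [311. 269.] 93.9
```

```bash
python3 -c "
from h import *
T=toolT()
crop('w8.png',200,140,300,230,7,'pics/w8c.png');crop('s8.png',235,165,285,225,10,'pics/s8c.png')
crop('top0raw.png',0,0,1,1,1,'pics/x.png')
im=env.read_camera('top')[:,:,::-1];cv2.imwrite('t8.png',im);crop(im,210,180,290,250,9,'pics/t8.png')
w=lambda p:((proj('wrist',np.array(p),T)-[200,140])*7+3).round().tolist()
s=lambda p:((proj('side',np.array(p))-[235,165])*10+4.5).round().tolist()
for B in (205,215,225,235):
  print(B,'w base',[w([537.4+16.5*a,8.3+16.5*b,B]) for a,b in((1,0),(-1,0),(0,1),(0,-1))],'rim',[w([537.4+26*a,8.3+26*b,B-33]) for a,b in((1,0),(0,1),(0,-1))],'s',s([537.4,8.3,B]))
print('mouth',[w([537.4+39*a,8.3+39*b,200]) for a,b in((1,0),(-1,0),(0,1),(0,-1))],s([537.4,8.3,200]))
"
```

```text
205 w base [[390.0, 209.0], [389.0, 428.0], [276.0, 320.0], [504.0, 320.0]] rim [[390.0, 102.0], [227.0, 263.0], [552.0, 263.0]] s [278.0, 165.0]
215 w base [[390.0, 225.0], [389.0, 451.0], [272.0, 340.0], [508.0, 340.0]] rim [[390.0, 114.0], [223.0, 279.0], [557.0, 279.0]] s [278.0, 141.0]
225 w base [[390.0, 242.0], [390.0, 475.0], [268.0, 361.0], [512.0, 361.0]] rim [[390.0, 126.0], [217.0, 296.0], [562.0, 297.0]] s [277.0, 116.0]
235 w base [[390.0, 261.0], [390.0, 502.0], [263.0, 383.0], [516.0, 384.0]] rim [[390.0, 139.0], [212.0, 314.0], [568.0, 315.0]] s [277.0, 92.0]
mouth [[390.0, 45.0], [389.0, 556.0], [125.0, 310.0], [655.0, 311.0]] [278.0, 177.0]
```

View pics/w8c.png

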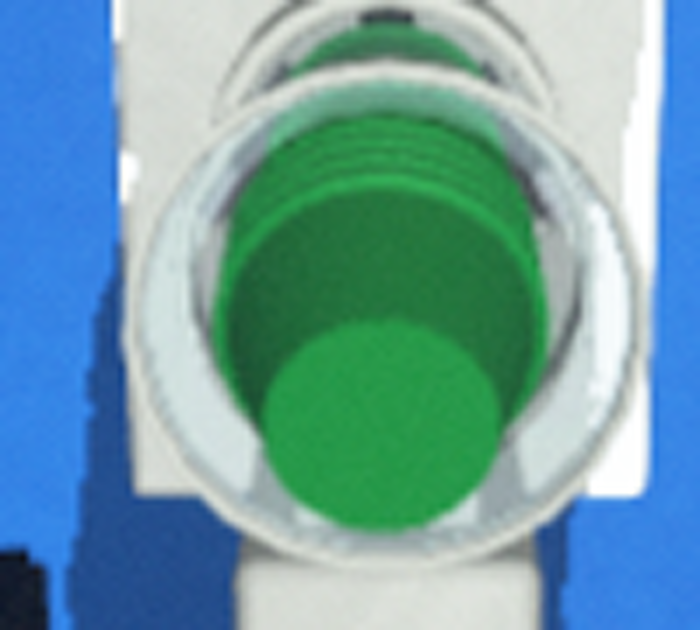

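View pics/s8c.png

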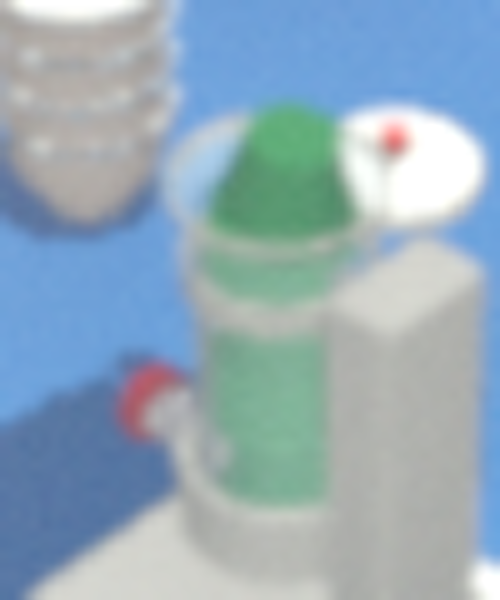

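View pics/t8.png

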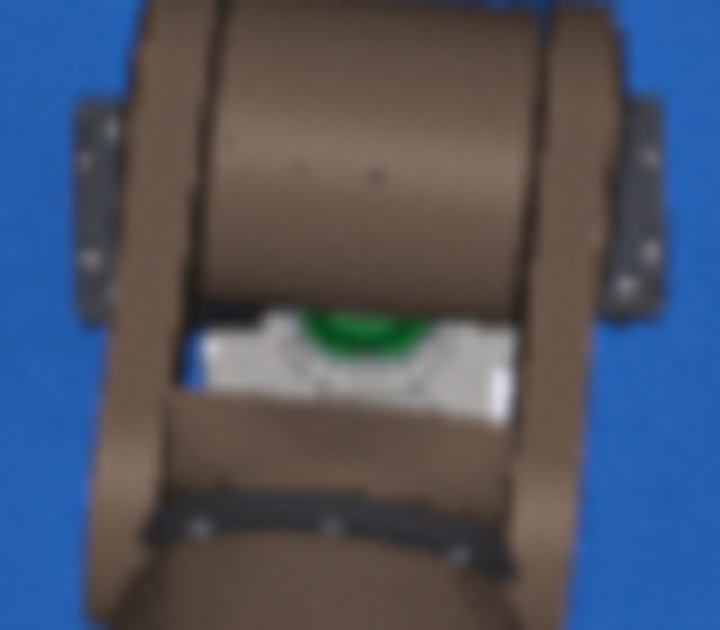

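Releasing left the pack in the tube but leaning. The base centre in the crop is at (382,425), where an upright pack would show it at about (390,350), so it leans roughly 12° towards -x. I'll turn the jaws to lie along x and centre its top.

Call:
step_arm:
  rows:
    - [0,0,0,0.17,0,0]
    - [0,0,0,0.17,0,0]
    - [0,0,0,0.17,0,0]
    - [0,0,0,0.17,0,0]
    - [0,0,0,0.17,0,0]
    - [0,0,0,0.17,0,0]
    - [0,0,0,0.17,0,0]
    - [0,0,0,0.17,0,0]
  grip: 75

```text
t: 12.28
eef_pos: [526.2, -28.7, 328.3]
tcp_rot: [-1.772, 1.519, 1.606]
ft_force: [0.5, 0.6, 0.0]
opening: 0.79
```

```bash
python3 -c "
from h import *
st();print(toolT().round(3))"
```

```text
t 12.28 pos [526.2 -28.7 328.3] rot err [-1.3344 -0.0422  0.0358] F [0.5 0.6 0. ] open 75.2 q [-0.2   0.27  1.67  0.05  1.22  2.68]
[[-2.00000e-03  2.34000e-01 -9.72000e-01  5.26199e+02]
 [ 5.10000e-02 -9.71000e-01 -2.34000e-01 -2.86740e+01]
 [-9.99000e-01 -5.00000e-02 -1.00000e-02  3.28265e+02]
 [ 0.00000e+00  0.00000e+00  0.00000e+00  1.00000e+00]]
```

Call:
step_arm:
  rows:
    - [-2,0,0,-0.18,0,0]
    - [-2,0,0,-0.18,0,0]
    - [-2,0,0,-0.18,0,0]
    - [0,0,0,-0.18,0,0]
    - [0,0,0,-0.18,0,0]
    - [0,0,0,-0.18,0,0]
    - [0,0,0,-0.18,0,0]
    - [0,0,0,-0.18,0,0]

```text
t: 13.28
eef_pos: [523.5, -31.4, 324.9]
tcp_rot: [-2.964, 1.513, 1.893]
ft_force: [0.8, 0.6, 0.0]
opening: 0.788
```

Call:
step_arm:
  rows:
    - [0,0,0,-0.18,0,0]
    - [0,0,0,-0.18,0,0]
    - [0,0,0,-0.18,0,0]
    - [0,0,0,-0.18,0,0]
    - [0,0,0,-0.18,0,0]
    - [0,0,0,-0.18,0,0]
    - [0,0,0,-0.18,0,0]
    - [0,0,0,-0.18,0,0]

```text
t: 14.28
eef_pos: [521.1, -31.0, 315.6]
tcp_rot: [2.047, 1.503, 2.109]
ft_force: [0.8, 0.2, 0.1]
opening: 0.789
```

```bash
cat >> h.py <<'E'
RX=np.array([[0,0,1],[0,1,0],[-1,0,0.]])  # tool x down, y=+Y, z=+X
E
python3 -c "
from h import *
st();print(toolT().round(3))
plan([537.4,8.3,300],RX)"
```

```text
t 14.28 pos [521.1 -31.  315.6] rot err [ 1.6325 -0.0735 -0.021 ] F [0.8 0.2 0.1] open 75.0 q [-0.21  0.28  1.68  0.05  1.22 -0.29]
[[-3.50000e-02 -6.10000e-02  9.98000e-01  5.21138e+02]
 [ 5.80000e-02  9.96000e-01  6.30000e-02 -3.09930e+01]
 [-9.98000e-01  6.10000e-02 -3.10000e-02  3.15555e+02]
 [ 0.00000e+00  0.00000e+00  0.00000e+00  1.00000e+00]]
[8.624, 18.605, 9.596, 0.031, -0.017, -0.03]
[8.215, 19.143, 8.868, 0.031, -0.017, -0.03]
```

Call:
step_arm:
  rows:
    - [4,19,9.5,0.031,-0.017,-0.03]
    - [4,19,9,0.031,-0.017,-0.03]
    - [0,0,0,0,0,0]

```text
t: 14.65
eef_pos: [537.2, 8.8, 305.3]
tcp_rot: [-2.85, 1.567, -2.848]
ft_force: [0.9, -0.1, 1.1]
opening: 0.789
```

```bash
python3 -c "
from h import *
st();plan([537.4,8.3,260],RX)
T=toolT()
im=env.read_camera('wrist')[:,:,::-1];cv2.imwrite('w9.png',im);crop(im,140,90,370,270,3.4,'pics/w9.png')
w=lambda p:((proj('wrist',np.array(p),T)-[140,90])*3.4+1).round().tolist()
for B in (210,220,230): print(B,w([537.4,8.3,B]),w([526,8.3,B]))
"
```

```text
t 14.65 pos [537.2   8.8 305.3] rot err [ 1.5728 -0.0021  0.0039] F [ 0.9 -0.1  1.1] open 75.0 q [-0.11  0.3   1.68 -0.    1.16 -0.11]
[22.657, -0.209, 0.203, 0.001, -0.002, 0.001]
[22.658, -0.222, 0.159, 0.001, -0.002, 0.001]
210 [397.0, 376.0] [353.0, 375.0]
220 [397.0, 389.0] [352.0, 389.0]
230 [397.0, 403.0] [350.0, 403.0]
```

View pics/w9.png

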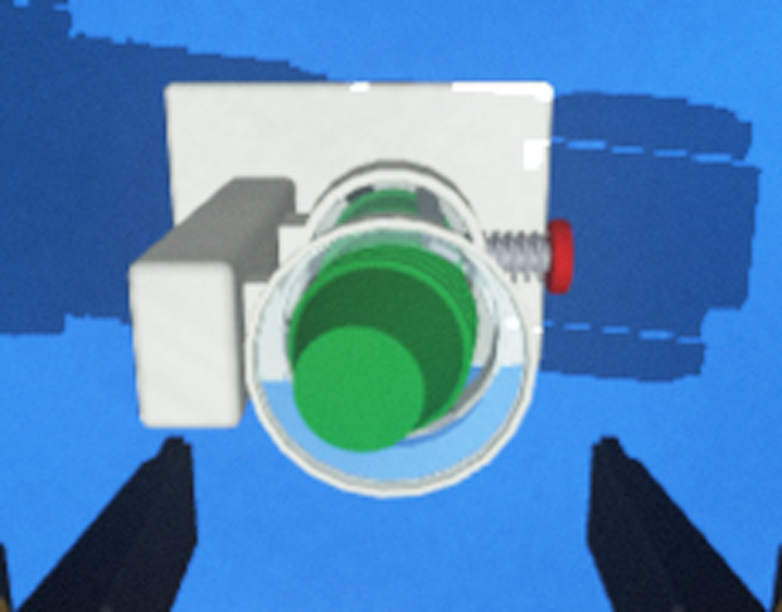

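Call:
step_arm:
  rows:
    - [25,0,0,0,0,0]
    - [25,0,0,0,0,0]
    - [20,0,0,0,0,0]
    - [3,0,0,0,0,0]
    - [0,0,0,0,0,0]

```text
t: 15.32
eef_pos: [535.9, 4.9, 230.1]
tcp_rot: [3.042, 1.564, 3.044]
ft_force: [-0.1, 0.2, 0.3]
opening: 0.791
```

```bash
python3 -c "
from h import *
st();plan([537.4,8.3,232],RX,n=1)
"
```

```text
t 15.32 pos [535.9   4.9 230.1] rot err [ 1.5726 -0.0061  0.005 ] F [-0.1  0.2  0.3] open 75.2 q [-0.11  0.38  1.78 -0.    0.99 -0.12]
[-1.942, 3.386, 1.531, 0.002, -0.007, -0.001]
```

Call:
step_arm:
  rows:
    - [-2,3.4,1.5,0.002,-0.007,0]
    - [0,0,0,0,0,0]

```text
t: 15.58
eef_pos: [537.9, 8.2, 233.5]
tcp_rot: [0.273, 1.568, 0.273]
ft_force: [-1.0, 0.2, 0.6]
opening: 0.787
```

Call:
step_arm:
  rows:
    - [0,0,0,0,0,0]
    - [0,0,0,0,0,0]
    - [0,0,0,0,0,0]
    - [0,0,0,0,0,0]
  grip: 43

```text
t: 16.08
eef_pos: [537.8, 8.4, 234.3]
tcp_rot: [0.18, 1.568, 0.18]
ft_force: [-0.7, 0.0, 0.7]
opening: 0.466
```

```bash
python3 -c "
from h import *
st();plan([537.4,8.3,232],RX,n=1)
T=toolT()
im=env.read_camera('wrist')[:,:,::-1];cv2.imwrite('w10.png',im);crop(im,140,90,370,270,3.4,'pics/w10.png')
"
```

```text
t 16.07 pos [537.8   8.4 234.3] rot err [ 1.5707  0.002  -0.0029] F [-0.7  0.   0.7] open 44.3 q [-0.11  0.37  1.78  0.    0.99 -0.11]
[2.291, -0.089, -0.441, -0.0, 0.003, -0.001]
```

View pics/w10.png

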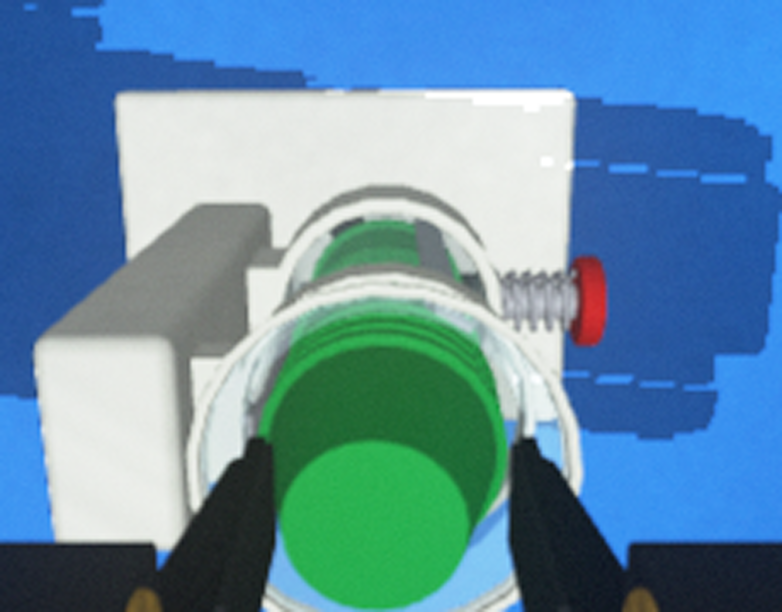

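Call:
step_arm:
  rows:
    - [0,0,0,0,0,0]
    - [0,0,0,0,0,0]
    - [0,0,0,0,0,0]
    - [0,0,0,0,0,0]
  grip: 30

```text
t: 16.62
eef_pos: [537.9, 8.4, 234.0]
tcp_rot: [0.218, 1.568, 0.218]
ft_force: [-0.7, 0.9, 0.6]
opening: 0.39
```

```bash
python3 -c "
from h import *
st()
im=env.read_camera('wrist')[:,:,::-1];cv2.imwrite('w11.png',im);crop(im,140,90,370,270,3.4,'pics/w11.png')
im=env.read_camera('side')[:,:,::-1];cv2.imwrite('s11.png',im);crop(im,215,135,315,225,7,'pics/s11.png')
"
```

```text
t 16.62 pos [537.9   8.4 234. ] rot err [ 1.5707  0.0018 -0.0028] F [-0.7  0.9  0.6] open 37.0 q [-0.11  0.37  1.78  0.    0.98 -0.11]
```

View pics/w11.png

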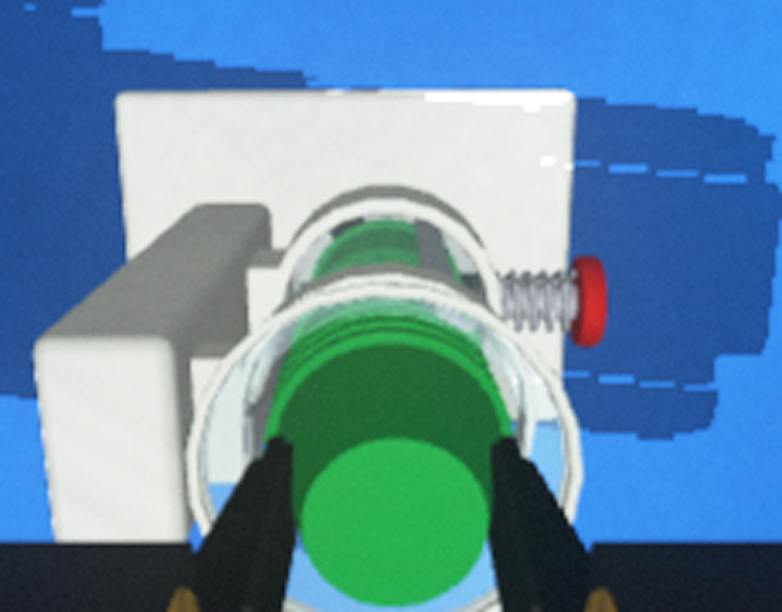

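View pics/s11.png

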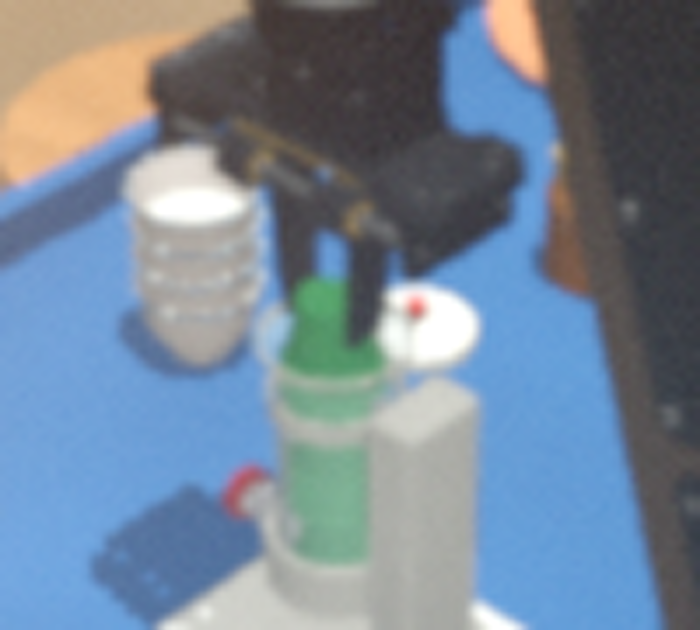

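Call:
step_arm:
  rows:
    - [2.5,0,-0.3,0,0,0]
    - [2.5,0,0,0,0,0]
    - [0,0,0,0,0,0]

```text
t: 17.1
eef_pos: [537.7, 8.4, 228.8]
tcp_rot: [0.186, 1.567, 0.185]
ft_force: [0.5, 0.7, -0.1]
opening: 0.388
```

```bash
python3 -c "
from h import *
st()"
```

```text
t 17.1 pos [537.7   8.4 228.8] rot err [ 1.5707  0.0022 -0.0032] F [ 0.5  0.7 -0.1] open 36.9 q [-0.11  0.38  1.79  0.    0.97 -0.11]
```

Call:
step_arm:
  rows:
    - [2,0,0,0,0,0]

```text
t: 17.23
eef_pos: [537.7, 8.4, 226.8]
tcp_rot: [0.196, 1.567, 0.195]
ft_force: [-0.9, 0.2, 1.9]
opening: 0.393
```

```bash
python3 -c "
from h import *
st()
im=env.read_camera('wrist')[:,:,::-1];cv2.imwrite('w12.png',im);crop(im,140,90,370,270,3.4,'pics/w12.png')
st()"
```

```text
t 17.23 pos [537.7   8.4 226.8] rot err [ 1.5706  0.0022 -0.0032] F [-0.9  0.2  1.9] open 37.4 q [-0.11  0.38  1.79  0.    0.97 -0.11]
t 17.27 pos [537.6   8.4 226.5] rot err [ 1.5707  0.0019 -0.003 ] F [-0.3  0.4  0.2] open 37.0 q [-0.11  0.38  1.79  0.    0.97 -0.11]
```

View pics/w12.png

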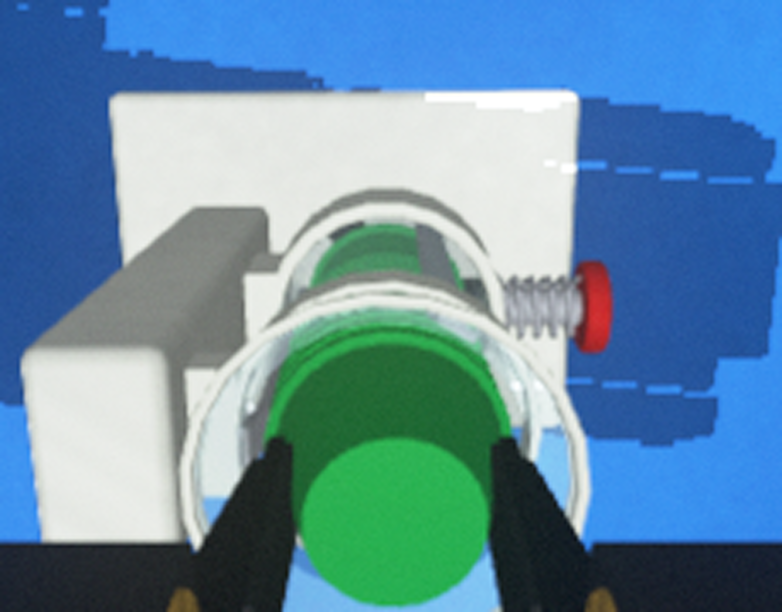

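Call:
step_arm:
  rows:
    - [0,0,0,0,0,0]
    - [0,0,0,0,0,0]
  grip: 46

```text
t: 17.52
eef_pos: [537.7, 8.4, 226.4]
tcp_rot: [0.19, 1.568, 0.19]
ft_force: [-0.4, -0.2, 1.2]
opening: 0.479
```

```bash
python3 -c "
from h import *
st()
im=env.read_camera('wrist')[:,:,::-1];cv2.imwrite('w13.png',im);crop(im,140,90,370,270,3.4,'pics/w13.png')
"
```

```text
t 17.52 pos [537.7   8.4 226.4] rot err [ 1.5707  0.002  -0.0029] F [-0.4 -0.2  1.2] open 45.6 q [-0.11  0.38  1.79  0.    0.97 -0.11]
```

View pics/w13.png

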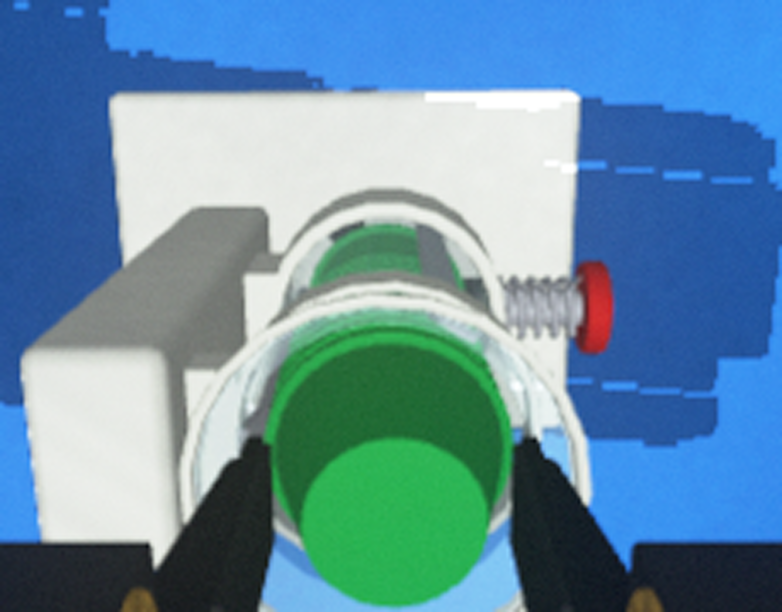

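Call:
step_arm:
  rows:
    - [0,0,0,0,0,0]
    - [-10,0,0,0,0,0]
    - [-40,0,0,0,0,0]
    - [-45,0,0,0,0,0]
    - [-25,0,0,0,0,0]
  grip: 65

```text
t: 18.2
eef_pos: [536.8, 8.3, 350.4]
tcp_rot: [1.153, 1.57, 1.153]
ft_force: [0.7, -1.3, 0.2]
opening: 0.683
```

```bash
cat >> h.py <<'E'
c=np.cos(np.pi/4)
RT=np.array([[-c,c,0],[0,0,-1],[-c,-c,0.]])
def sterr(Rm): print('err',np.round(R.from_matrix(toolT()[:3,:3].T@Rm).as_rotvec(),3))
E
python3 -c "
from h import *
st()
print(np.linalg.det(RT))
im=env.read_camera('wrist')[:,:,::-1];cv2.imwrite('w14.png',im);crop(im,140,90,370,270,3.4,'pics/w14.png')
plan([560,-312.8,300],RT,n=12)
"
```

```text
t 18.2 pos [536.8   8.3 350.4] rot err [ 1.5706e+00 -4.0000e-04 -1.0000e-03] F [ 0.7 -1.3  0.2] open 64.9 q [-0.11  0.27  1.61  0.    1.26 -0.11]
1.0
[4.422, -26.757, 1.871, 0.123, 0.051, -0.051]
[5.596, -26.05, 5.394, 0.123, 0.051, -0.051]
[6.541, -24.856, 8.854, 0.123, 0.051, -0.051]
[7.238, -23.201, 12.18, 0.123, 0.051, -0.051]
[7.673, -21.117, 15.303, 0.123, 0.051, -0.051]
[7.836, -18.648, 18.161, 0.123, 0.051, -0.051]
[7.725, -15.845, 20.694, 0.123, 0.051, -0.051]
[7.342, -12.764, 22.851, 0.123, 0.051, -0.051]
[6.694, -9.47, 24.587, 0.123, 0.051, -0.051]
[5.795, -6.028, 25.867, 0.123, 0.051, -0.051]
[4.663, -2.511, 26.664, 0.123, 0.051, -0.051]
[3.321, 1.011, 26.962, 0.123, 0.051, -0.051]
```

View pics/w14.png

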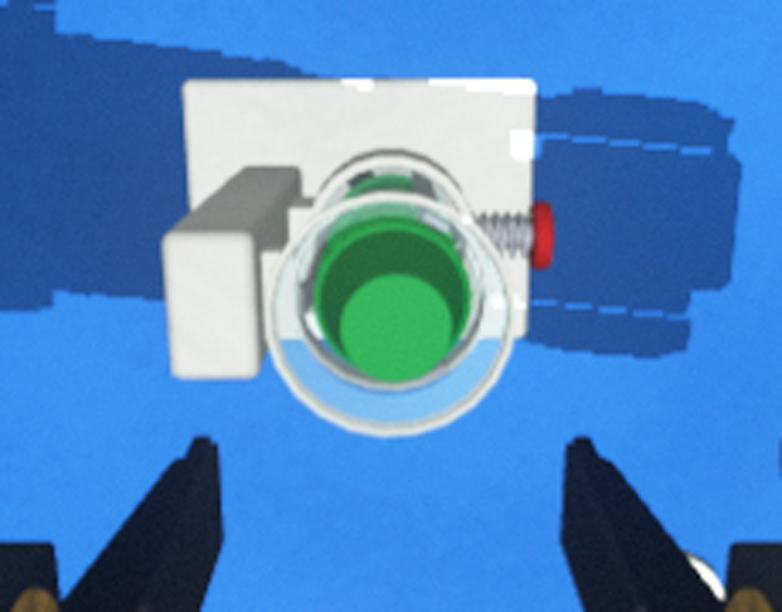

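Pack now upright and centred: base centre (396,328), mouth centre (390,318). On to the pestle.

Call:
step_arm:
  rows:
    - [2,-27,2,0.123,0.051,-0.051]
    - [3,-26,5.4,0.123,0.051,-0.051]
    - [4,-25,9,0.123,0.051,-0.051]
    - [5,-23,12,0.123,0.051,-0.051]
    - [6,-21,15,0.123,0.051,-0.051]
    - [7,-19,18,0.123,0.051,-0.051]
    - [7,-16,21,0.123,0.051,-0.051]
    - [7,-13,23,0.123,0.051,-0.051]

```text
t: 19.25
eef_pos: [551.3, -210.1, 337.5]
tcp_rot: [-1.824, 1.013, -2.868]
ft_force: [0.4, -0.1, 0.8]
opening: 0.683
```

```bash
python3 -c "
from h import *
st();sterr(RT)
plan([560,-312.8,260],RT,n=8)
"
```

```text
t 19.25 pos [ 551.3 -210.1  337.5] rot err [0.513  0.0057 0.5643] F [ 0.4 -0.1  0.8] open 65.0 q [-0.35  0.56  1.27 -0.32  1.77  0.71]
err [ 0.466  0.199 -0.204]
[9.502, -0.196, 13.025, 0.058, 0.025, -0.026]
[9.167, 0.808, 13.24, 0.058, 0.025, -0.026]
[8.802, 1.814, 13.387, 0.058, 0.025, -0.026]
[8.408, 2.816, 13.466, 0.058, 0.025, -0.026]
[7.988, 3.811, 13.477, 0.058, 0.025, -0.026]
[7.543, 4.794, 13.42, 0.058, 0.025, -0.026]
[7.076, 5.759, 13.294, 0.058, 0.025, -0.026]
[6.588, 6.703, 13.101, 0.058, 0.025, -0.026]
```

Call:
step_arm:
  rows:
    - [18,0.5,26,0.116,0.05,-0.051]
    - [17,4.5,27,0.116,0.05,-0.051]
    - [15.5,8.5,27,0.116,0.05,-0.051]
    - [13.5,12.5,26.5,0.116,0.05,-0.051]
    - [0,0,0,0,0,0]

```text
t: 19.88
eef_pos: [563.8, -316.5, 257.6]
tcp_rot: [-1.564, 0.778, 3.129]
ft_force: [-0.6, 0.2, -0.2]
opening: 0.682
```

```bash
python3 -c "
from h import *
st();sterr(RT)
plan([562.5,-312.8,175],RT)
T=toolT();np.save('T15.npy',T)
im=env.read_camera('wrist')[:,:,::-1];cv2.imwrite('w15.png',im);crop(im,0,0,512,384,1.5625,'pics/w15.png')
for p in ([494.3,-312.8,182],[494.3,-312.8,107],[494.3,-312.8,12]): print((proj('wrist',np.array(p),T)*1.5625).round())
"
```

```text
t 19.88 pos [ 563.8 -316.5  257.6] rot err [-0.0181 -0.0024  0.7932] F [-0.6  0.2 -0.2] open 64.9 q [-0.49  0.81  1.08 -0.36  1.96  1.09]
err [-0.015 -0.009  0.008]
[29.44, 28.937, -2.047, -0.008, -0.004, 0.004]
[29.545, 28.837, -1.955, -0.008, -0.004, 0.004]
[394. 298.]
[394. 196.]
[394.  96.]
```

View pics/w15.png

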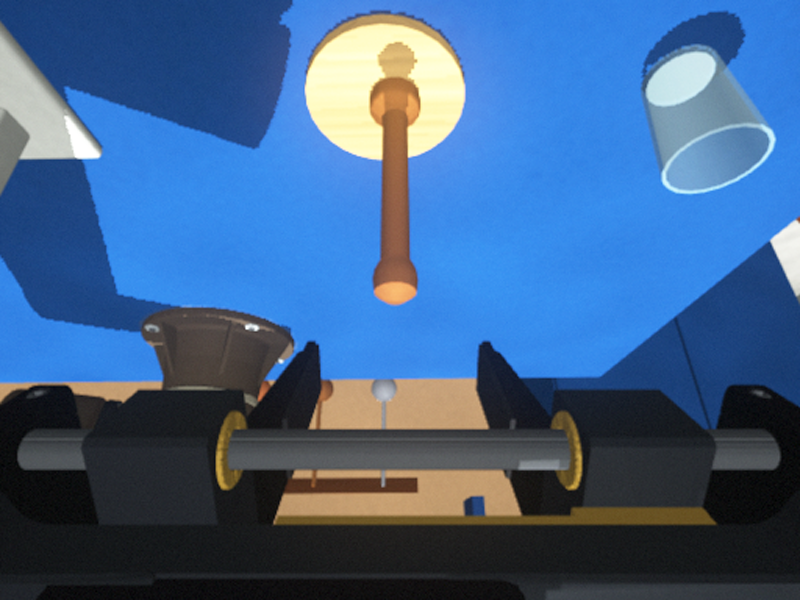

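Call:
step_arm:
  rows:
    - [29,29,-2,-0.008,-0.004,0.004]
    - [29,29,-2,-0.008,-0.004,0.004]
    - [0,0,0,0,0,0]

```text
t: 20.3
eef_pos: [565.3, -309.3, 180.4]
tcp_rot: [-1.571, 0.796, -3.132]
ft_force: [0.3, -0.4, 0.5]
opening: 0.682
```

```bash
python3 -c "
from h import *
st();sterr(RT)
plan([498.5,-312.8,111.2],RT,n=4)
"
```

```text
t 20.3 pos [ 565.3 -309.3  180.4] rot err [0.0091 0.0034 0.7745] F [ 0.3 -0.4  0.5] open 64.8 q [-0.48  0.87  1.16 -0.34  1.81  1.12]
err [ 0.007  0.006 -0.011]
[24.044, 0.146, 0.714, 0.002, 0.002, -0.003]
[24.043, 0.213, 0.753, 0.002, 0.002, -0.003]
[24.041, 0.28, 0.791, 0.002, 0.002, -0.003]
[24.038, 0.347, 0.829, 0.002, 0.002, -0.003]
```

Call:
step_arm:
  rows:
    - [24,0.2,1.2,0.002,0.002,-0.003]
    - [24,0.2,1,0.002,0.002,-0.003]
    - [24,0.3,0.6,0.002,0.002,-0.003]
    - [18,0.3,0.5,0,0,-0.003]
    - [0,0,0,0,0,0]

```text
t: 20.92
eef_pos: [506.2, -312.2, 128.2]
tcp_rot: [-1.561, 0.8, -3.125]
ft_force: [0.4, 0.6, -0.3]
opening: 0.684
```

```bash
python3 -c "
from h import *
st();sterr(RT)
plan([498.5,-312.8,111.2],RT,n=1)
im=env.read_camera('wrist')[:,:,::-1];cv2.imwrite('w16.png',im);crop(im,0,0,512,384,1.5625,'pics/w16.png')
"
```

```text
t 20.93 pos [ 506.2 -312.2  128.2] rot err [0.0056 0.0102 0.7704] F [ 0.4  0.6 -0.3] open 65.1 q [-0.52  0.85  1.37 -0.36  1.62  1.16]
err [ 0.001  0.011 -0.015]
[17.517, 6.309, 0.389, 0.001, 0.011, -0.015]
```

View pics/w16.png

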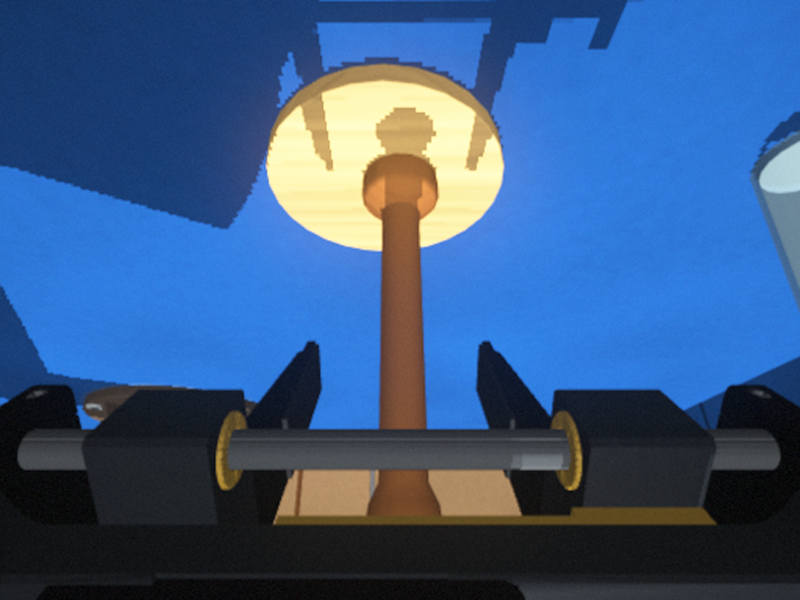

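Call:
step_arm:
  rows:
    - [10,3.3,0.4,0,0.006,-0.008]
    - [8,3,0.2,0,0.005,-0.007]
    - [0,0,0,0,0,0]

```text
t: 21.35
eef_pos: [500.0, -313.2, 112.7]
tcp_rot: [-1.569, 0.789, -3.138]
ft_force: [-1.2, 0.3, 0.5]
opening: 0.683
```

```bash
python3 -c "
from h import *
st();sterr(RT)
plan([498.5,-312.8,111.2],RT,n=1)
T=toolT()
im=env.read_camera('wrist')[:,:,::-1];cv2.imwrite('w17.png',im);crop(im,0,0,512,384,1.5625,'pics/w17.png')
for p in ([494.3,-312.8,107],[494.3,-312.8,34],[494.3,-312.8,155]): print((proj('wrist',np.array(p),T)*1.5625).round())
"
```

```text
t 21.35 pos [ 500.  -313.2  112.7] rot err [0.0014 0.0021 0.7816] F [-1.2  0.3  0.5] open 64.9 q [-0.52  0.86  1.38 -0.36  1.6   1.17]
err [ 0.     0.002 -0.004]
[2.114, 0.006, -0.414, 0.0, 0.002, -0.004]
[398. 386.]
[398. 229.]
[399. 530.]
```

View pics/w17.png

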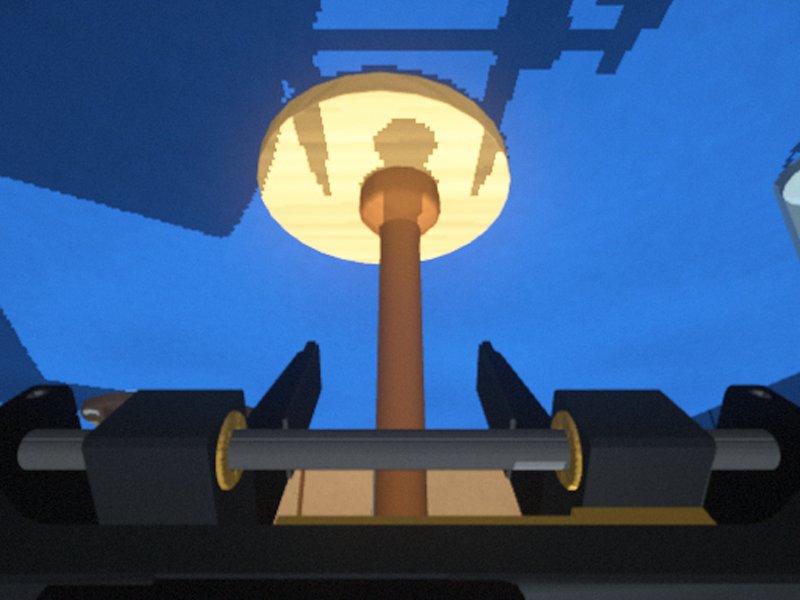

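Call:
step_arm:
  rows:
    - [1.5,0,0,0,0.002,-0.004]
    - [0,0,0,0,0,0]
    - [0,0,0,0,0,0]
    - [0,0,0,0,0,0]
    - [0,0,0,0,0,0]
  grip: 10

```text
t: 22.02
eef_pos: [499.4, -313.3, 112.1]
tcp_rot: [-1.57, 0.786, -3.14]
ft_force: [0.1, -0.1, 0.0]
opening: 0.213
```

```bash
python3 -c "
from h import *
st();sterr(RT);np.save('Tgrasp.npy',toolT());print(toolT().round(4))"
```

```text
t 22.02 pos [ 499.4 -313.3  112.1] rot err [5.000e-04 7.000e-04 7.849e-01] F [ 0.1 -0.1  0. ] open 20.3 q [-0.52  0.86  1.38 -0.36  1.61  1.17]
err [ 0.     0.001 -0.   ]
[[-7.068000e-01  7.074000e-01  7.000000e-04  4.993730e+02]
 [-8.000000e-04  2.000000e-04 -1.000000e+00 -3.133142e+02]
 [-7.074000e-01 -7.068000e-01  5.000000e-04  1.120901e+02]
 [ 0.000000e+00  0.000000e+00  0.000000e+00  1.000000e+00]]
```

Call:
step_arm:
  rows:
    - [-4,-4,0,0,0,0]
    - [-14,-14,0,0,0,0]
    - [-28,-28,0,0,0,0]
    - [-28,-28,0,0,0,0]
    - [0,0,0,0,0,0]

```text
t: 22.65
eef_pos: [499.5, -313.3, 223.9]
tcp_rot: [-1.569, 0.788, -3.14]
ft_force: [0.0, -0.1, -1.4]
opening: 0.184
```

```bash
python3 -c "
from h import *
st();sterr(RT)
im=env.read_camera('wrist')[:,:,::-1];cv2.imwrite('w18.png',im);crop(im,0,0,512,384,1.5625,'pics/w18.png')
im=env.read_camera('top')[:,:,::-1];cv2.imwrite('t18.png',im);crop(im,225,165,385,285,5,'pics/t18.png')
"
```

```text
t 22.65 pos [ 499.5 -313.3  223.9] rot err [1.000e-04 1.400e-03 7.828e-01] F [ 0.  -0.1 -1.4] open 17.5 q [-0.52  0.74  1.32 -0.37  1.78  1.1 ]
err [-0.     0.001 -0.003]
```

View pics/w18.png

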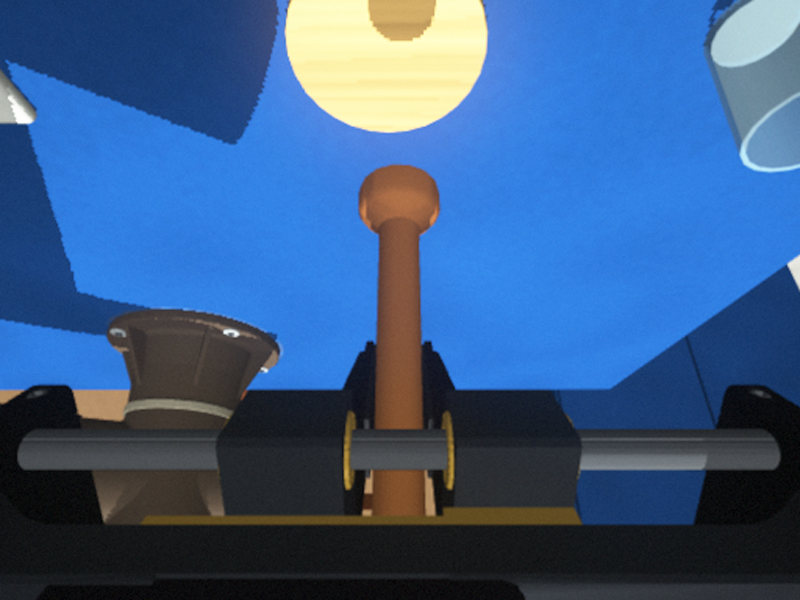

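View pics/t18.png

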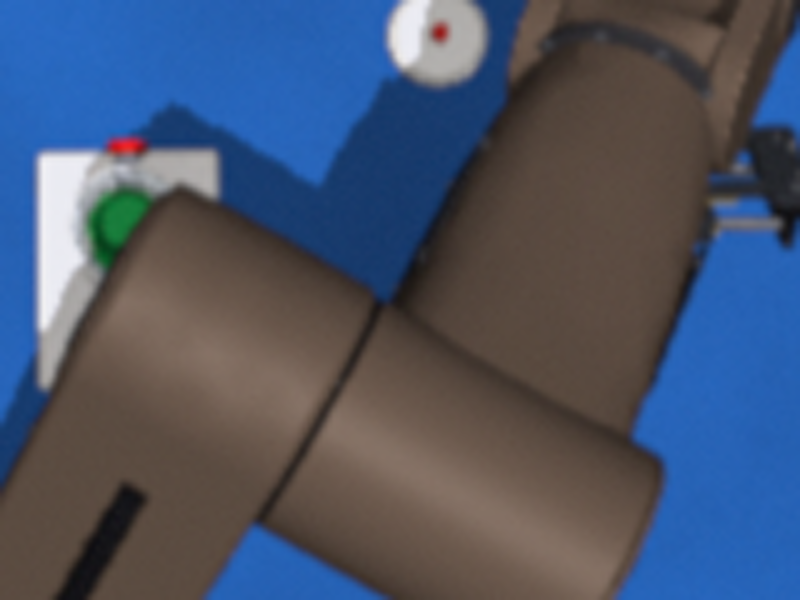

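Call:
step_arm:
  rows:
    - [-22,-15,-25,0,0,0]
    - [-22,-14,-40,0,0,0]
    - [-22,-14,-40,0,0,0]
    - [-21,-14,-40,0,0,0]
    - [-14,-7,-40,0,0,0]
    - [-7,0,-40,0,0,0]
    - [-5,2,-40,0,0,0]
    - [-4,4,-35,0,0,0]

```text
t: 23.75
eef_pos: [540.5, -5.8, 340.5]
tcp_rot: [-1.581, 0.768, 3.131]
ft_force: [0.3, -0.1, -0.9]
opening: 0.182
```

```bash
python3 -c "
from h import *
st();sterr(RT)
plan([542.5,8.3,345],RT)
"
```

```text
t 23.75 pos [540.5  -5.8 340.5] rot err [-4.000e-04 -8.600e-03  8.031e-01] F [ 0.3 -0.1 -0.9] open 17.3 q [-0.1   0.61  1.27 -0.07  2.06  1.46]
err [ 0.003 -0.008  0.018]
[-4.455, -1.758, -14.191, 0.003, -0.008, 0.018]
```

Call:
step_arm:
  rows:
    - [-4.5,-1.8,-14,0.003,-0.008,0.018]
    - [0,0,0,0,0,0]
    - [0,0,0,0,0,0]

```text
t: 24.12
eef_pos: [542.4, 8.9, 343.4]
tcp_rot: [-1.57, 0.783, -3.138]
ft_force: [-0.1, -1.0, -1.2]
opening: 0.185
```

```bash
python3 -c "
from h import *
st();sterr(RT)
T=toolT()
im=env.read_camera('wrist')[:,:,::-1];cv2.imwrite('w19.png',im);crop(im,110,0,400,220,2.7,'pics/w19.png')
im=env.read_camera('side')[:,:,::-1];cv2.imwrite('s19.png',im);crop(im,205,105,315,225,5,'pics/s19.png')
k=2.7
for p in ([537.4,8.3,200],[537.4,8.3,245],[537.4,47.3,200],[537.4,-30.7,200],[576,8.3,200]): print(((proj('wrist',np.array(p),T)-[110,0])*k+1).round())
plan([542.5,8.3,325],RT,n=1)
"
```

```text
t 24.12 pos [542.4   8.9 343.4] rot err [0.0018 0.0017 0.7876] F [-0.1 -1.  -1.2] open 17.6 q [-0.08  0.61  1.26 -0.07  2.06  1.48]
err [0.001 0.002 0.002]
[395. 219.]
[395. 335.]
[265. 218.]
[525. 219.]
[396.  98.]
[13.105, 13.194, 0.468, 0.001, 0.002, 0.002]
```

View pics/w19.png

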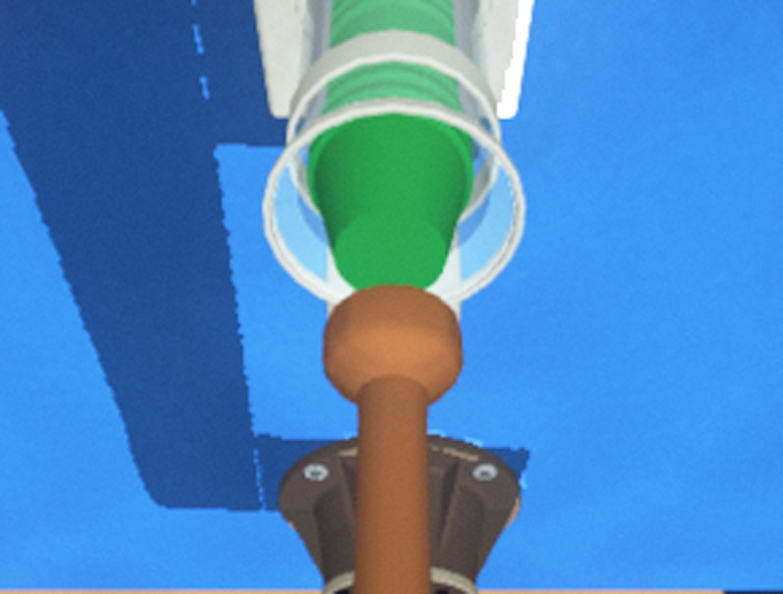

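View pics/s19.png

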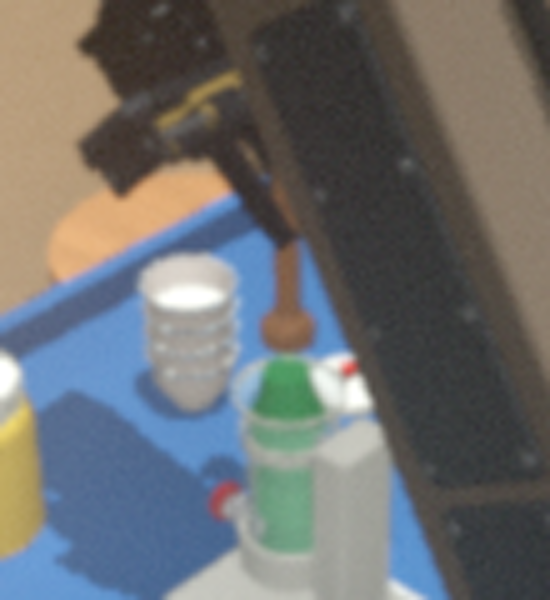

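Call:
step_arm:
  rows:
    - [6.5,7,0.5,0,0,0]
    - [7,7,0,0,0,0]

```text
t: 24.48
eef_pos: [542.8, 6.9, 323.2]
tcp_rot: [-1.569, 0.784, -3.141]
ft_force: [0.3, -0.9, -0.8]
opening: 0.183
```

Call:
step_arm:
  rows:
    - [2.1,2.1,0,0,0,0]

```text
t: 24.6
eef_pos: [542.6, 6.7, 319.3]
tcp_rot: [-1.57, 0.783, -3.141]
ft_force: [-0.4, -0.1, -1.1]
opening: 0.184
```

Call:
step_arm:
  rows:
    - [2.1,2.1,0,0,0,0]

```text
t: 24.72
eef_pos: [542.6, 6.6, 316.0]
tcp_rot: [-1.569, 0.782, -3.141]
ft_force: [-1.2, 1.1, 0.3]
opening: 0.185
```

Call:
step_arm:
  rows:
    - [2.1,2.1,0,0,0,0]

```text
t: 24.85
eef_pos: [542.5, 6.6, 313.0]
tcp_rot: [-1.57, 0.782, -3.141]
ft_force: [-1.5, 0.7, 0.0]
opening: 0.185
```

Call:
step_arm:
  rows:
    - [2.1,2.1,0,0,0,0]

```text
t: 24.98
eef_pos: [542.5, 6.6, 310.0]
tcp_rot: [-1.57, 0.782, -3.141]
ft_force: [-0.9, 0.1, 0.8]
opening: 0.183
```

Call:
step_arm:
  rows:
    - [2.1,2.1,-0.8,0,0,0]

```text
t: 25.1
eef_pos: [542.4, 7.4, 307.0]
tcp_rot: [-1.569, 0.782, -3.141]
ft_force: [-1.0, -0.3, 0.2]
opening: 0.183
```

Call:
step_arm:
  rows:
    - [2.1,2.1,-0.8,0,0,0]

```text
t: 25.22
eef_pos: [542.4, 8.2, 303.9]
tcp_rot: [-1.569, 0.782, -3.141]
ft_force: [0.0, -1.3, 0.3]
opening: 0.183
```

Call:
step_arm:
  rows:
    - [2.1,2.1,0,0,0,0]

```text
t: 25.35
eef_pos: [542.5, 8.3, 300.7]
tcp_rot: [-1.569, 0.783, -3.141]
ft_force: [-0.3, -1.1, -0.2]
opening: 0.179
```

Call:
step_arm:
  rows:
    - [2.1,2.1,0,0,0,0]

```text
t: 25.48
eef_pos: [542.5, 8.3, 297.5]
tcp_rot: [-1.569, 0.783, -3.141]
ft_force: [-0.0, -1.0, 0.1]
opening: 0.181
```

```bash
python3 -c "
from h import *
im=env.read_camera('wrist')[:,:,::-1];crop(im,110,0,400,220,2.7,'pics/w20.png')
im=env.read_camera('side')[:,:,::-1];crop(im,225,135,305,225,7,'pics/s20.png')
st()"
```

```text
t 25.57 pos [542.5   8.3 297.3] rot err [-0.0009  0.001   0.7884] F [-0.8 -0.2 -0.9] open 17.0 q [-0.08  0.64  1.32 -0.06  1.97  1.49]
```

View pics/w20.png

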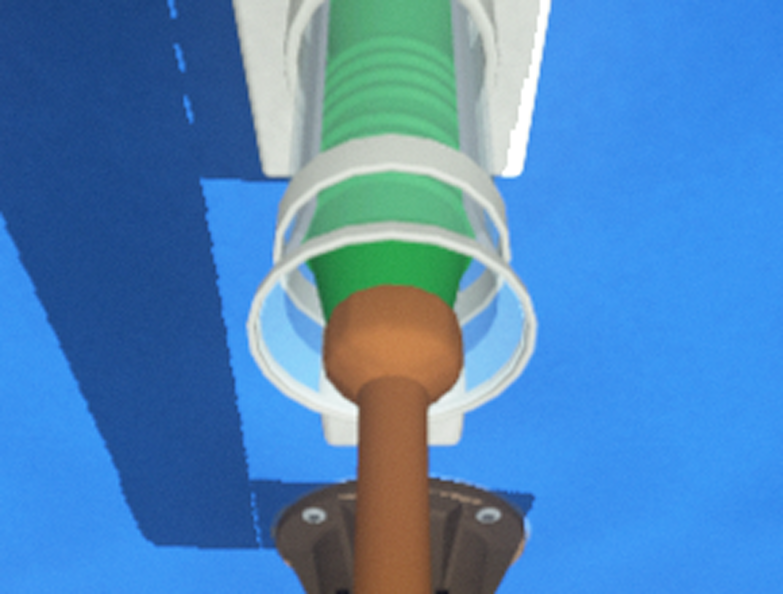

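View pics/s20.png

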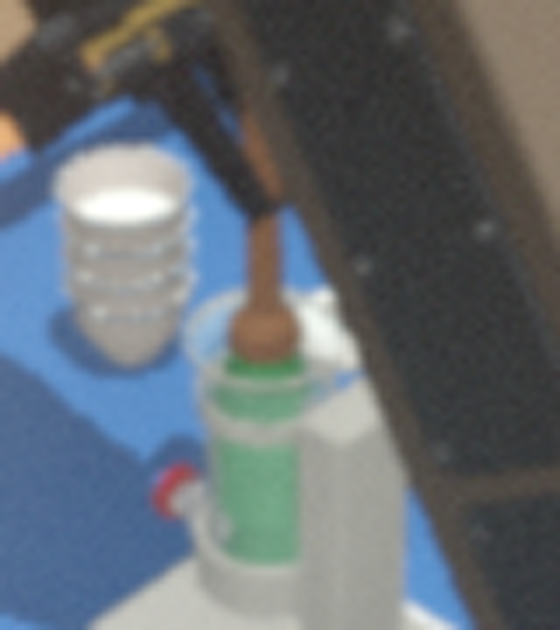

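Call:
step_arm:
  rows:
    - [2.1,2.1,0,0,0,0]

```text
t: 25.7
eef_pos: [542.5, 8.3, 294.4]
tcp_rot: [-1.569, 0.783, -3.141]
ft_force: [0.9, -0.1, 1.8]
opening: 0.184
```

Call:
step_arm:
  rows:
    - [2.1,2.1,0,0,0,0]

```text
t: 25.82
eef_pos: [542.5, 8.4, 291.7]
tcp_rot: [-1.569, 0.783, -3.141]
ft_force: [-0.2, 0.2, 4.6]
opening: 0.184
```

Call:
step_arm:
  rows:
    - [1.8,1.8,0,0,0,0]

```text
t: 25.95
eef_pos: [542.4, 8.4, 289.4]
tcp_rot: [-1.569, 0.783, -3.141]
ft_force: [0.5, -0.2, 4.2]
opening: 0.183
```

Call:
step_arm:
  rows:
    - [1.8,1.8,0,0,0,0]

```text
t: 26.08
eef_pos: [542.4, 8.3, 286.9]
tcp_rot: [-1.569, 0.783, -3.141]
ft_force: [-0.0, 0.6, 5.0]
opening: 0.18
```

```bash
python3 -c "
from h import *
T=toolT();np.save('T21.npy',T)
im=env.read_camera('wrist')[:,:,::-1];cv2.imwrite('w21.png',im);crop(im,190,0,320,110,6,'pics/w21.png')
im=env.read_camera('side')[:,:,::-1];cv2.imwrite('s21.png',im);crop(im,235,160,295,230,9,'pics/s21.png')
for z in (50,60,70,80,90,100,110,120,130,140,150): print(z,((proj('wrist',np.array([537.4+26,8.3,z]),T)-[190,0])*6+2.5).round(),((proj('side',np.array([537.4-15,8.3+21,z]))-[235,160])*9+4).round())
st()"
```

```text
50 [ 392. -106.] [245. 548.]
60 [392. -68.] [244. 529.]
70 [392. -29.] [244. 510.]
80 [392.  12.] [244. 491.]
90 [392.  55.] [243. 472.]
100 [392.  99.] [243. 452.]
110 [393. 145.] [243. 432.]
120 [393. 193.] [242. 412.]
130 [393. 244.] [242. 392.]
140 [393. 296.] [242. 371.]
150 [393. 351.] [242. 351.]
t 26.18 pos [542.4   8.4 286.6] rot err [-0.0009  0.001   0.7881] F [ 0.1 -0.   2.6] open 17.5 q [-0.08  0.65  1.33 -0.06  1.95  1.49]
```

View pics/w21.png

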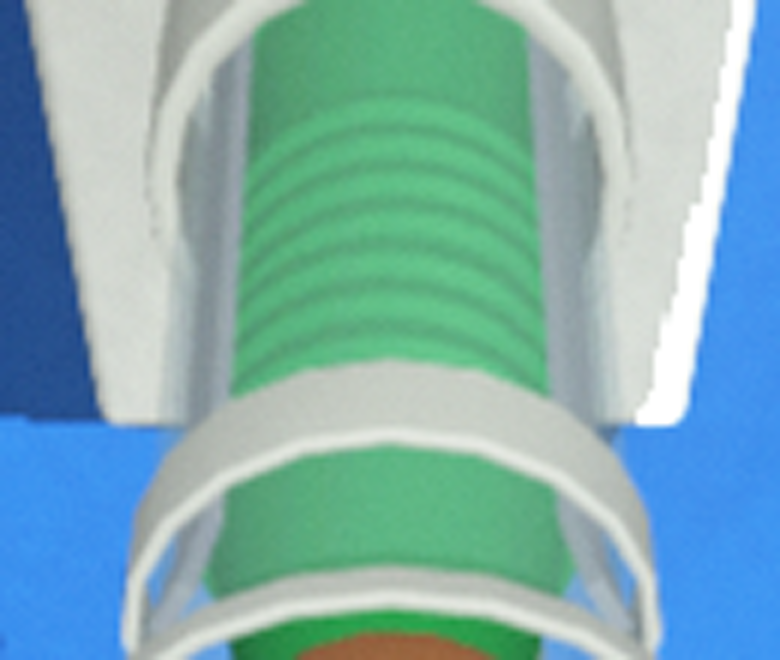

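View pics/s21.png

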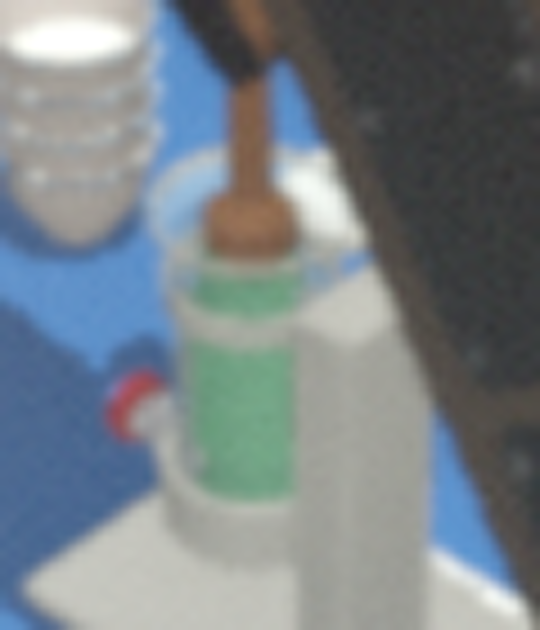

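Call:
step_arm:
  rows:
    - [1.8,1.8,0,0,0,0]
    - [1.8,1.8,0,0,0,0]
    - [1.4,1.4,0,0,0,0]

```text
t: 26.55
eef_pos: [542.4, 8.3, 279.4]
tcp_rot: [-1.569, 0.783, -3.141]
ft_force: [0.3, -0.2, 5.1]
opening: 0.19
```

```bash
python3 -c "
from h import *
st()
T=toolT();np.save('T22.npy',T)
im=env.read_camera('wrist')[:,:,::-1];cv2.imwrite('w22.png',im);crop(im,190,0,320,110,6,'pics/w22.png')
st()"
```

```text
t 26.55 pos [542.4   8.3 279.4] rot err [-0.001   0.0011  0.7877] F [ 0.3 -0.2  5.1] open 18.1 q [-0.08  0.66  1.34 -0.06  1.93  1.49]
t 26.6 pos [542.4   8.3 279.1] rot err [-0.001   0.0011  0.788 ] F [-0.6  0.5  2.4] open 17.3 q [-0.08  0.66  1.34 -0.06  1.93  1.49]
```

View pics/w22.png

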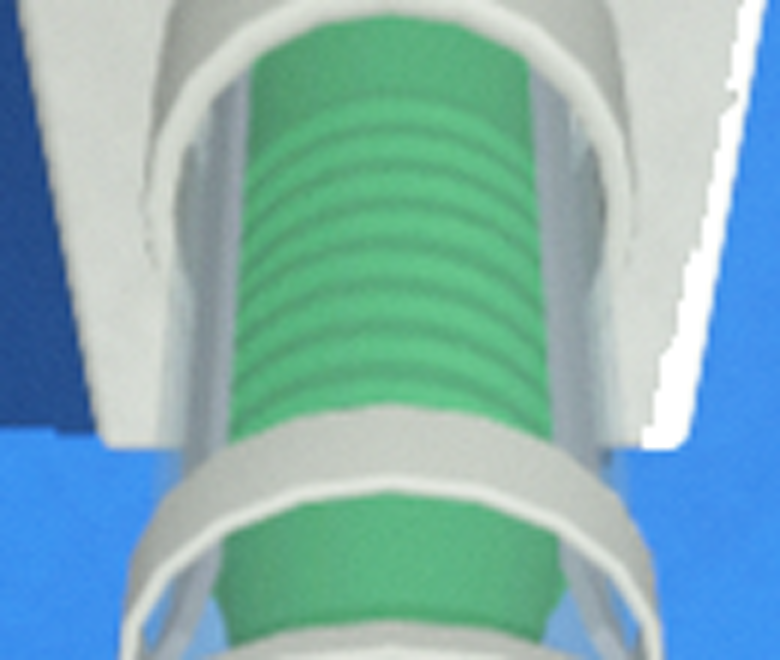

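Call:
step_arm:
  rows:
    - [1.8,1.8,0,0,0,0]
    - [1.8,1.8,0,0,0,0]
    - [1.8,1.8,0,0,0,0]

```text
t: 26.98
eef_pos: [542.4, 8.3, 271.1]
tcp_rot: [-1.569, 0.783, -3.141]
ft_force: [0.2, -0.6, 5.4]
opening: 0.185
```

```bash
python3 -c "
from h import *
st()
T=toolT();np.save('T23.npy',T)
im=env.read_camera('wrist')[:,:,::-1];cv2.imwrite('w23.png',im);crop(im,190,0,320,110,6,'pics/w23.png')
for z in (60,65,70,75,80,85,90): print(z,((proj('wrist',np.array([537.4+26,8.3,z]),T)-[190,0])*6+2.5).round(),)
"
```

```text
t 26.98 pos [542.4   8.3 271.1] rot err [-0.001   0.0011  0.7879] F [ 0.2 -0.6  5.4] open 17.6 q [-0.08  0.66  1.35 -0.06  1.92  1.49]
60 [392.  -6.]
65 [392.  14.]
70 [392.  36.]
75 [392.  57.]
80 [392.  79.]
85 [392. 102.]
90 [393. 125.]
```

View pics/w23.png

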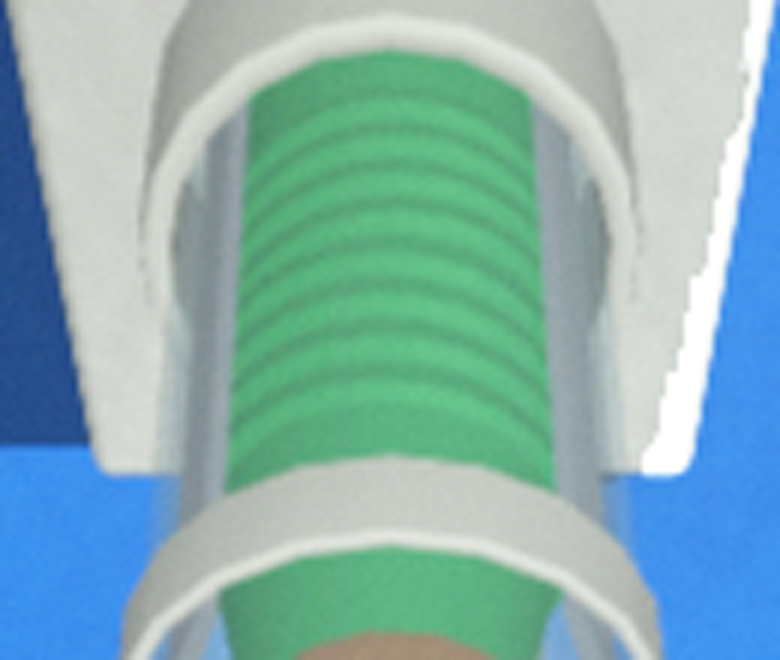

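Call:
step_arm:
  rows:
    - [1.3,1.3,0,0,0,0]
    - [1.3,1.3,0,0,0,0]

```text
t: 27.28
eef_pos: [542.3, 8.3, 266.9]
tcp_rot: [-1.569, 0.783, -3.141]
ft_force: [0.1, 0.2, 5.2]
opening: 0.181
```

Call:
step_arm:
  rows:
    - [0.6,0.6,0,0,0,0]

```text
t: 27.4
eef_pos: [542.3, 8.3, 265.9]
tcp_rot: [-1.569, 0.783, -3.141]
ft_force: [0.1, -0.6, 4.7]
opening: 0.184
```

Call:
step_arm:
  rows:
    - [0.6,0.6,0,0,0,0]

```text
t: 27.52
eef_pos: [542.3, 8.3, 265.0]
tcp_rot: [-1.569, 0.783, -3.141]
ft_force: [1.0, 0.6, 4.7]
opening: 0.182
```

Call:
step_arm:
  rows:
    - [0.6,0.6,0,0,0,0]

```text
t: 27.65
eef_pos: [542.3, 8.3, 264.1]
tcp_rot: [-1.569, 0.783, -3.141]
ft_force: [0.4, -0.3, 4.3]
opening: 0.183
```

Call:
step_arm:
  rows:
    - [0.6,0.6,0,0,0,0]

```text
t: 27.78
eef_pos: [542.3, 8.3, 263.3]
tcp_rot: [-1.569, 0.783, -3.141]
ft_force: [1.5, 0.6, 4.7]
opening: 0.18
```

Call:
step_arm:
  rows:
    - [0.6,0.6,0,0,0,0]

```text
t: 27.9
eef_pos: [542.3, 8.3, 262.4]
tcp_rot: [-1.569, 0.783, -3.141]
ft_force: [0.4, 0.1, 4.3]
opening: 0.183
```

Call:
step_arm:
  rows:
    - [0.6,0.6,0,0,0,0]

```text
t: 28.02
eef_pos: [542.3, 8.3, 261.5]
tcp_rot: [-1.569, 0.783, -3.141]
ft_force: [0.2, -1.0, 4.5]
opening: 0.18
```

Call:
step_arm:
  rows:
    - [0.6,0.6,0,0,0,0]

```text
t: 28.15
eef_pos: [542.3, 8.3, 260.6]
tcp_rot: [-1.569, 0.783, -3.141]
ft_force: [-0.1, -0.2, 4.8]
opening: 0.182
```

Call:
step_arm:
  rows:
    - [0.6,0.6,0,0,0,0]

```text
t: 28.28
eef_pos: [542.3, 8.3, 259.7]
tcp_rot: [-1.569, 0.783, -3.141]
ft_force: [-0.0, 0.1, 5.3]
opening: 0.179
```

Call:
step_arm:
  rows:
    - [0.6,0.6,0,0,0,0]

```text
t: 28.4
eef_pos: [542.3, 8.3, 258.8]
tcp_rot: [-1.569, 0.783, -3.141]
ft_force: [0.9, 0.8, 5.4]
opening: 0.181
```

Call:
step_arm:
  rows:
    - [0.6,0.6,0,0,0,0]

```text
t: 28.52
eef_pos: [542.3, 8.3, 257.9]
tcp_rot: [-1.569, 0.783, -3.141]
ft_force: [0.8, -0.7, 4.7]
opening: 0.181
```

Call:
step_arm:
  rows:
    - [0.6,0.6,0,0,0,0]

```text
t: 28.65
eef_pos: [542.3, 8.3, 257.0]
tcp_rot: [-1.569, 0.783, -3.141]
ft_force: [0.6, 0.9, 4.0]
opening: 0.184
```

Call:
step_arm:
  rows:
    - [0.6,0.6,0,0,0,0]

```text
t: 28.78
eef_pos: [542.3, 8.3, 256.3]
tcp_rot: [-1.569, 0.783, -3.141]
ft_force: [0.6, 1.1, 10.1]
opening: 0.182
```

Call:
step_arm:
  rows:
    - [0.4,0.4,0,0,0,0]

```text
t: 28.9
eef_pos: [542.2, 8.3, 256.3]
tcp_rot: [-1.569, 0.782, -3.141]
ft_force: [1.0, 0.2, 11.0]
opening: 0.186
```

Call:
step_arm:
  rows:
    - [0.55,0.55,0,0,0,0]

```text
t: 29.02
eef_pos: [542.2, 8.3, 256.2]
tcp_rot: [-1.568, 0.782, -3.14]
ft_force: [1.3, 0.9, 10.3]
opening: 0.184
```

Call:
step_arm:
  rows:
    - [0.8,0.8,0,0,0,0]

```text
t: 29.15
eef_pos: [542.1, 8.3, 256.0]
tcp_rot: [-1.568, 0.782, -3.14]
ft_force: [-0.3, -0.2, 13.5]
opening: 0.179
```

Call:
step_arm:
  rows:
    - [1.0,1.0,0,0,0,0]

```text
t: 29.28
eef_pos: [542.0, 8.3, 255.8]
tcp_rot: [-1.568, 0.782, -3.14]
ft_force: [0.8, 0.2, 16.5]
opening: 0.185
```

Call:
step_arm:
  rows:
    - [1.1,1.1,0,0,0,0]

```text
t: 29.4
eef_pos: [541.9, 8.3, 255.7]
tcp_rot: [-1.568, 0.782, -3.14]
ft_force: [0.6, 0.5, 17.4]
opening: 0.183
```

Call:
step_arm:
  rows:
    - [-1.5,-1.5,0,0,0,0]
    - [-6,-6,0,0,0,0]
    - [-18,-18,0,0,0,0]
    - [-25,-24.5,0,0,0,0]
    - [-18,-17.5,0,0,0,0]
    - [0,0,0,0,0,0]

```text
t: 30.15
eef_pos: [543.2, 8.5, 353.2]
tcp_rot: [-1.569, 0.782, -3.141]
ft_force: [0.3, -0.6, -2.1]
opening: 0.184
```

```bash
python3 -c "
from h import *
st();sterr(RT)
im=env.read_camera('wrist')[:,:,::-1];cv2.imwrite('w24.png',im);crop(im,110,0,400,220,2.7,'pics/w24.png')
"
```

```text
t 30.15 pos [543.2   8.5 353.2] rot err [-0.0011  0.0011  0.7887] F [ 0.3 -0.6 -2.1] open 17.5 q [-0.08  0.6   1.25 -0.07  2.08  1.48]
err [-0.001  0.001  0.003]
```

View pics/w24.png

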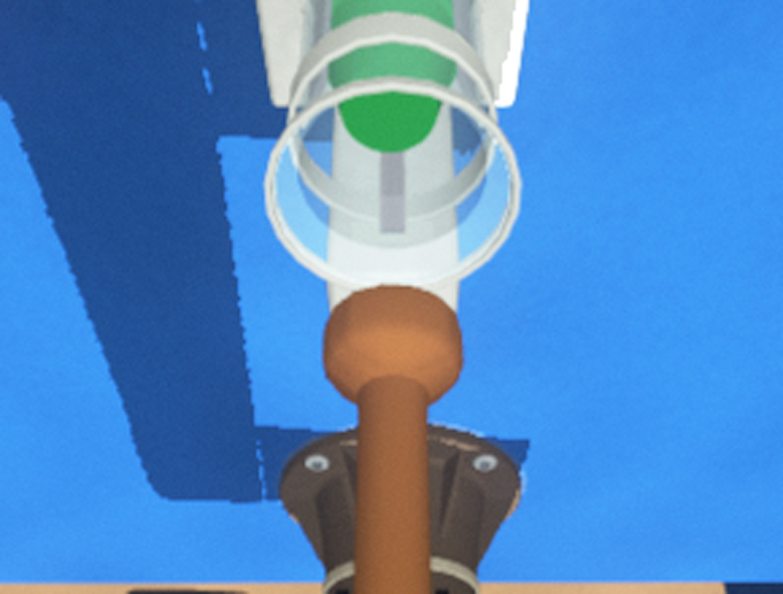

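Call:
step_arm:
  rows:
    - [4,-4,35,0,0,0]
    - [4,-4,42,0,0,0]
    - [4,-4,42,0,0,0]
    - [20,12,42,0,0,0]
    - [22,15,42,0,0,0]
    - [22,15,42,0,0,0]
    - [22,15,42,0,0,0]
    - [15,9,30,0,0,0]

```text
t: 31.2
eef_pos: [497.6, -315.4, 219.2]
tcp_rot: [-1.579, 0.769, -3.141]
ft_force: [0.3, 1.0, -1.0]
opening: 0.182
```

```bash
python3 -c "
from h import *
st();sterr(np.load('Tgrasp.npy')[:3,:3])
plan([499.4,-313.3,130],np.load('Tgrasp.npy')[:3,:3],n=4)
"
```

```text
t 31.2 pos [ 497.6 -315.4  219.2] rot err [ 0.0083 -0.0031  0.8017] F [ 0.3  1.  -1. ] open 17.3 q [-0.53  0.75  1.31 -0.38  1.79  1.09]
err [ 0.008 -0.001  0.017]
[15.181, 16.334, -0.384, 0.002, -0.0, 0.004]
[15.249, 16.27, -0.42, 0.002, -0.0, 0.004]
[15.317, 16.205, -0.457, 0.002, -0.0, 0.004]
[15.384, 16.14, -0.493, 0.002, -0.0, 0.004]
```

Call:
step_arm:
  rows:
    - [15,16.3,-0.5,0.002,0,0.004]
    - [15,16.3,-0.5,0.002,0,0.004]
    - [15,16.2,-0.5,0.002,0,0.004]
    - [12,12,-0.5,0.002,0,0.004]
    - [0,0,0,0,0,0]
    - [0,0,0,0,0,0]

```text
t: 31.95
eef_pos: [495.5, -314.0, 124.6]
tcp_rot: [-1.581, 0.776, 3.132]
ft_force: [-0.1, 1.2, -1.1]
opening: 0.184
```

```bash
python3 -c "
from h import *
st();sterr(np.load('Tgrasp.npy')[:3,:3])
plan([499.4,-313.3,113],np.load('Tgrasp.npy')[:3,:3],n=2)
im=env.read_camera('wrist')[:,:,::-1];cv2.imwrite('w25.png',im);crop(im,0,0,512,384,1.5625,'pics/w25.png')
"
```

```text
t 31.95 pos [ 495.5 -314.   124.6] rot err [ 0.0008 -0.0081  0.7945] F [-0.1  1.2 -1.1] open 17.5 q [-0.53  0.85  1.38 -0.36  1.63  1.16]
err [ 0.004 -0.008  0.01 ]
[2.666, 5.486, -0.316, 0.002, -0.004, 0.005]
[2.691, 5.473, -0.337, 0.002, -0.004, 0.005]
```

View pics/w25.png

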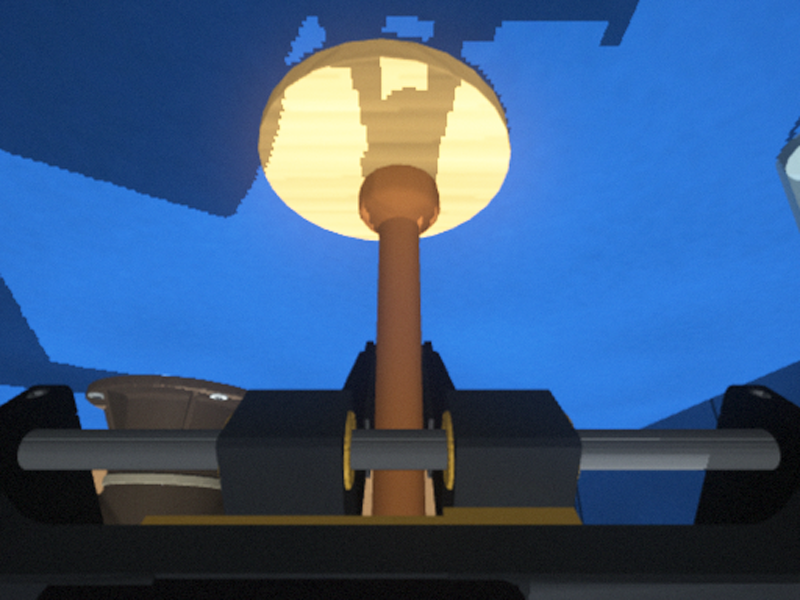

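Call:
step_arm:
  rows:
    - [2.7,5,-0.3,0.002,-0.004,0.005]
    - [2.2,4.5,-0.3,0.002,-0.004,0.005]
    - [0,0,0,0,0,0]

```text
t: 32.38
eef_pos: [499.4, -313.4, 115.0]
tcp_rot: [-1.567, 0.789, -3.138]
ft_force: [0.2, 0.1, -1.6]
opening: 0.18
```

```bash
python3 -c "
from h import *
st();sterr(np.load('Tgrasp.npy')[:3,:3])
plan([499.4,-313.3,112.1],np.load('Tgrasp.npy')[:3,:3],n=1)
"
```

```text
t 32.38 pos [ 499.4 -313.4  115. ] rot err [-2.000e-04  2.900e-03  7.816e-01] F [ 0.2  0.1 -1.6] open 17.1 q [-0.52  0.86  1.38 -0.36  1.61  1.17]
err [-0.001  0.002 -0.003]
[2.068, 2.1, -0.106, -0.001, 0.002, -0.003]
```

Call:
step_arm:
  rows:
    - [1,1,0,0,0.002,-0.003]

```text
t: 32.5
eef_pos: [499.5, -313.4, 113.8]
tcp_rot: [-1.569, 0.787, -3.14]
ft_force: [0.1, -0.4, -2.0]
opening: 0.18
```

Call:
step_arm:
  rows:
    - [0.6,0.6,0,0,0,0]

```text
t: 32.62
eef_pos: [499.5, -313.4, 112.9]
tcp_rot: [-1.569, 0.786, -3.141]
ft_force: [0.5, 0.1, -1.0]
opening: 0.184
```

Call:
step_arm:
  rows:
    - [0.4,0.4,0,0,0,0]

```text
t: 32.75
eef_pos: [499.5, -313.5, 112.6]
tcp_rot: [-1.568, 0.786, -3.14]
ft_force: [0.9, -0.2, 4.8]
opening: 0.182
```

Call:
step_arm:
  rows:
    - [0,0,0,0,0,0]
    - [0,0,0,0,0,0]
    - [0,0,0,0,0,0]
    - [0,0,0,0,0,0]
  grip: 60

```text
t: 33.25
eef_pos: [499.5, -313.6, 112.8]
tcp_rot: [-1.568, 0.786, -3.14]
ft_force: [-0.2, -0.9, 0.4]
opening: 0.546
```

```bash
python3 -c "
from h import *
st()
im=env.read_camera('wrist')[:,:,::-1];cv2.imwrite('w26.png',im);crop(im,0,0,512,384,1.5625,'pics/w26.png')
"
```

```text
t 33.25 pos [ 499.5 -313.6  112.8] rot err [-0.0012  0.0015  0.7845] F [-0.2 -0.9  0.4] open 51.9 q [-0.52  0.86  1.38 -0.36  1.61  1.17]
```

View pics/w26.png

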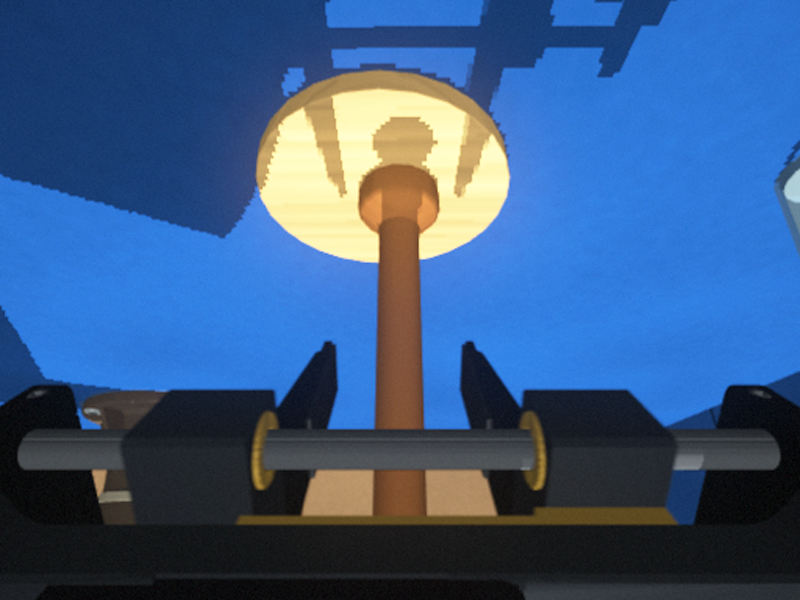

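Pestle standing free (handle at column 400, between open fingers). Back out along the fingers.

Call:
step_arm:
  rows:
    - [-12,0,0,0,0,0]
    - [-25,0,0,0,0,0]
    - [-30,0,0,0,0,0]
    - [-35,0,0,0,0,0]
    - [-35,0,0,0,0,0]
    - [-35,-10,0,0,0,0]
    - [-25,-20,0,0,0,0]
    - [0,0,0,0,0,0]

```text
t: 34.3
eef_pos: [623.9, -312.1, 282.7]
tcp_rot: [-1.568, 0.789, -3.14]
ft_force: [-0.1, 0.3, -0.8]
opening: 0.631
```

```bash
python3 -c "
from h import *
st()
im=env.read_camera('wrist')[:,:,::-1];crop(im,0,0,512,384,1.5625,'pics/w27.png')
im=env.read_camera('side')[:,:,::-1];crop(im,0,0,512,384,1.5625,'pics/s27.png')
im=env.read_camera('top')[:,:,::-1];crop(im,0,0,512,384,1.5625,'pics/t27.png')
"
```

```text
t 34.3 pos [ 623.9 -312.1  282.7] rot err [-0.0008  0.0015  0.7813] F [-0.1  0.3 -0.8] open 60.0 q [-0.45  0.89  0.84 -0.37  2.11  1.05]
```

View pics/w27.png

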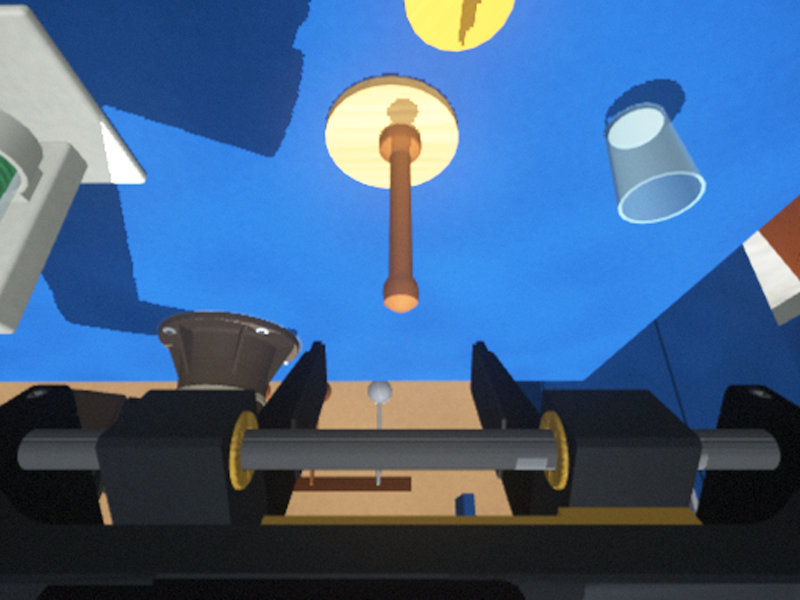

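View pics/s27.png

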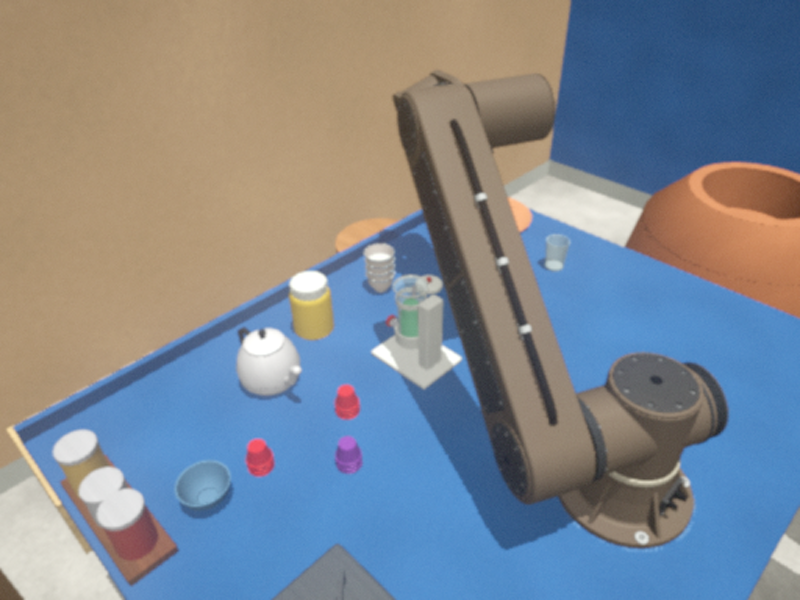

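View pics/t27.png

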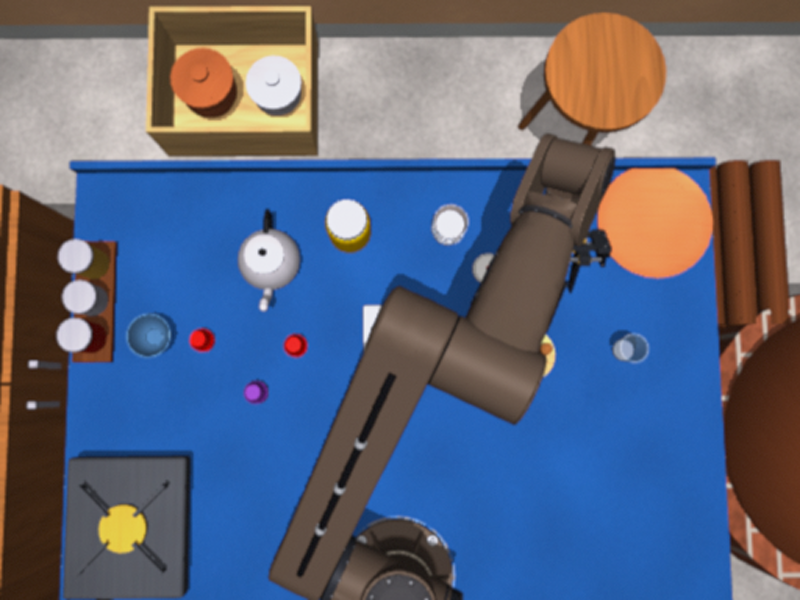

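```bash
python3 -c "
from h import *
st();print(env.job_done())"
```

```text
t 34.45 pos [ 622.9 -312.1  279. ] rot err [ 0.     -0.0012  0.7868] F [-0.1  0.2  0.4] open 60.1 q [-0.45  0.89  0.85 -0.36  2.1   1.05]
the job is handed in; nothing more can be done
None
```

The job is done and handed in at 34.5 s of the 72 s allowed. Both packs are home in the tube and the pestle is standing back on its board.

- **Setting the pack:** On the first release the pack dropped about 11 mm and leaned towards the column. I turned the jaws, straightened and centred it, lowered it about 7 mm and let go again. The next pictures showed it upright and staying there. It ended about 45 mm below the mouth by my estimate, deeper than the 20–30 mm given, before the pestle went in.
- **Pressing home:** Sliding drag was about 1.5 N for the loose pack and about 6 N once the lower pack moved too. The column stopped hard with the pestle's foot about 156 mm above the table. I built the push up to about 19 N, some 12–13 N over the drag and under the 25 N crushing limit, reading the force after each small step. The pestle did not slip in the grip.
- **Last checks:** After lifting the pestle, the wrist picture showed the packs staying down in the tube. The final pictures show the pestle upright on the board, the gripper touching nothing, and the other items I could see where they started. The arm hid the jar and most of the tube cap in those last top and side views. The jar's lid does show in the wrist view, and nothing was felt touching either one.

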